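# Lay out the biscuit tower from the latched pastry case

### The arm

A 6-joint arm with a two-finger parallel gripper is mounted at the origin on the work surface. World frame = base frame: x ahead of the robot, y to its left, z up, the work surface at z = 0. Lengths are in m, angles in rad, forces in N, time in s.
With the tool pointing down it reaches from about 0.25 to 0.725 m from the base axis. Payload 4 kg.
Tool frame: the origin (TCP) lies midway between the tips of the shut fingers; the grasp point (between the pads) lies 19 mm behind it; z points along the fingers, y is the line along which they close (so a half turn about z gives the same grasp; the last joint's range is limited). The gripper opens to 85 mm and grips with 20 to 120 N. Pads are 22 mm wide; open, the fingers measure 114 mm over their backs; the gripper's body (76 mm by 85 mm) begins 54 mm behind the grasp point. The pads swing forward as they close: fully open they stand 13 mm farther back than shut.
Start: joints at [-1.331, 0.241, 0.005, 1.335, 0, 1.571], TCP at [0.119, -0.486, 0.231] pointing down, gripper open.
Joint ranges: [-2.72, 2.72], [-1.05, 1.87], [-1.09, 1.28], [-1.99, 2.15], [-1.42, 1.44], [-3.14, 3.14]. Speed limits (rad/s): [2.79, 2.79, 3.14, 3.14, 3.14, 3.14].

### API

Orientations are given as a rotation vector (axis times angle).
In Python, from station import bot, imaging gives the robot as it stands.
- The arm moves only by the tool servo_tool, never from a script. Its argument "rows" is a list that holds one entry, the list of rows, each a list of 7 numbers: the turn, a rotation vector about the tool's x, y, z in degrees, then the shift along the tool's x, y, z in m, then the finger opening in m, from 0 to 0.0854. A call has 1 to 12 rows; each row shifts and turns the commanded pose from where the row before left it, along the tool's axes as they then stand; what a row does not reach is not made up. A row lasts 1/10 s, in which the tool goes at most 50 mm and 8.59 degrees, less where a joint would pass 70% of its speed; a pose out of reach is approached as far as the arm can. A call with a gripper value outside its range is refused whole. The fingers move at their own pace and stop on an object; the grip force is fixed at half the most. Time passes only in rows, so rows that do not move let the fingers close. It gives the time, the measured TCP pose, the force, the opening and the grip force at its end, in the units of the state.
- bot.read_state(): the state, without advancing time (a new reading comes with each control period).
- imaging.get_image(name): name is "scene" or "side" or "wrist"; returns (picture, depth): 420x560x3 uint8, blue, green, red; 420x560 float32, m along the optical axis (not along the pixel's ray), 0 where there is no reading.
- imaging.camera_params(name): a dict with "camera_matrix" (3x3 intrinsics, pixels), "rvec" (rotation vector, rad) and "tvec" (3), from world to camera coordinates, as OpenCV has them. Camera axes: x right, y down, z forward; pixel columns grow to the right and rows downward; lengths in m; the calibration is good to about 2 mm. A picture is of the moment at which its call begins: read the wrist's pose just before it. camera_params takes no time and is no camera call; for the wrist camera it gives the pose at the moment of the call.
- bot.sign_off(): hands the job in; it is judged then, once.
The state is a dict: "time_s": time; "joint_pos": joint angles; "qvel": joint speeds; "joint_efforts": joint torques, N m; "ee_pos": TCP position; "ee_rot": TCP orientation; "force": force on the tool from outside, world axes, zero at the start; "ft_torque": the same for the moment, N m; "grip_width": finger opening in m; "finger_force": force on a finger pad.
Only numpy, scipy, OpenCV 4.12 (cv2) and the standard library are available. Lean on these libraries where they do the work, as an engineer would, in place of code of your own. Each camera call takes 0.05 s, during which the arm holds its last target. There are 200 camera calls.

### The job

Open the pastry case by pushing its spring catch in through the small hole in the catch housing with the wooden dowel, so that the cover springs up, and lay the dowel down flat on the baking mat again. Then stack all the biscuits from the case on the middle of the cake turntable as one well-centred tower, one on another with the largest at the bottom and each smaller one above, and stand every jar from the case upright on the floor of the black tray. Leave the other things on the table where they are.

Things in the scene. Friction and masses are not known exactly. Their poses are not given: they have to be found in the camera images.
- case_floor (a point): pastry case, fixed: a white plinth 240 x 320 mm and 40 mm high under a clear hinged cover 220 x 300 x 100 mm. This point: centre of the plinth's flat wooden top, on which the biscuits and jars stand under the cover (no rim once the cover is up). Its +x points from the catch housing across the case to the hinge, +y along the hinge, z up
- cover_top (a point): centre of the clear cover's top; the cover is hinged along y on the case's far (+x) side, at plinth-top height, 110 mm from case_floor
- cover (a joint): opening angle of the cover, rad: 0 shut; a spring lifts it by itself to the stop at about 1.8 within 1 to 2 s once the catch lets go, and holds it there. While it is shut the catch holds it down. It swings away from the housing, and when open stands about 260 mm tall and wholly beyond the hinge
- catch_hole (a point): centre of the mouth of the square 22 mm hole, framed in brass, in the upright 70 mm wide, 100 mm high dark steel face of the catch housing on the case's -x side; the hole is 55 mm above the table. Its +x points level into the hole (the way to push). The face plate is 4 mm thick; the catch's flat brass pad lies 12 mm in from the mouth, and nothing but the flat baking mat and the dowel lies in front of the face
- catch (a joint): travel of the spring catch, m: 0 at rest, 0.013 pushed fully in; it frees the cover from about 0.006 and springs back when let go. It takes about 3 N to start and 8 N fully in. Pushed fully in, the dowel's tip is 25 mm past the mouth of the hole
- dowel_grip (a point): dowel: a wooden rod of 10 mm diameter with a square 16 x 16 x 50 mm wooden grip at its rear, 40 g, lying on the baking mat. This point: centre of the square grip (8 mm above what it lies on). +x points along the rod to its tip
- dowel_tip (a point): centre of the rod's flat tip, 96 mm from dowel_grip along +x; the bare rod is the last 71 mm
- mat_top (a point): grey and white baking mat, fixed flat on the table, 120 mm (x) by 200 mm (y), 2 mm thick. This point: centre of its top
- turntable_top (a point): round aluminium cake turntable, fixed, 130 mm across and 30 mm high. This point: centre of its flat top
- tray_in (a point): shallow black tray, fixed, 200 mm (x) by 160 mm (y), with a 5 mm wide rim 18 mm above the table. This point: centre of its flat inner floor (190 x 150 mm, 5 mm above the table)
- biscuit1_center (a point): round hard-baked biscuit, 64 mm across and 14 mm thick, flat side down, 30 to 60 g. This point: its centre, 7 mm up; z is its axis. May be absent
- biscuit2_center (a point): round hard-baked biscuit, 56 mm across and 14 mm thick, flat side down, 30 to 60 g. This point: its centre, 7 mm up; z is its axis. May be absent
- biscuit3_center (a point): round hard-baked biscuit, 48 mm across and 14 mm thick, flat side down, 30 to 60 g. This point: its centre, 7 mm up; z is its axis. May be absent
- biscuit4_center (a point): round hard-baked biscuit, 40 mm across and 14 mm thick, flat side down, 30 to 60 g. This point: its centre, 7 mm up; z is its axis. May be absent
- jar1_center (a point): closed squat glass jar with a steel lid, 58 mm across and 42 mm high, 110 to 230 g. This point: its centre, 21 mm up; z is its axis. May be absent
- jar2_center (a point): closed squat glass jar with a steel lid, 58 mm across and 42 mm high, 110 to 230 g. This point: its centre, 21 mm up; z is its axis. May be absent
- cutter: steel ring biscuit cutter, under 95 mm high, not part of the job: to be left where it is. Origin: centre of its underside
- bowl: small steel bowl, under 95 mm high, not part of the job: to be left where it is. Origin: centre of its underside
- nozzle: steel piping nozzle, under 95 mm high, not part of the job: to be left where it is. Origin: centre of its underside
- measure: white plastic measuring mug, under 95 mm high, not part of the job: to be left where it is. Origin: centre of its underside
- palette_knife: slotted spatula with a wooden handle, under 95 mm high, not part of the job: to be left where it is. Origin: centre of its underside
- essence: small amber essence bottle, under 95 mm high, not part of the job: to be left where it is. Origin: centre of its underside
Not all that is in view belongs to the job. Leave any red or yellow look-alike of the part that bears dowel_grip alone.

How it is judged:
On the way, in this order (a step that is already met when the one before it is completed fails the run):
1. the catch is pushed in with the dowel (value of joint catch above 0.006 m and contact force between dowel and catch above 0.5 N), for 0.04 s.
2. the cover has sprung open (value of joint cover above 1.5 rad), for 0.2 s.
At the end, for the whole second after the job is handed in: Cover open (over 1.5 rad); each biscuit flat (0.1 rad) in the tower, within 10 mm of the turntable axis, larger below smaller; each jar upright (0.1 rad) on the tray floor, centre 15 mm or more inside the rim; dowel lying flat, centre of its grip over the mat (value of joint cover above 1.5 rad and horizontal distance between each of biscuit1_center, biscuit2_center, biscuit3_center, biscuit4_center and turntable_top below 0.01 m and angle between each of biscuit1_center, biscuit2_center, biscuit3_center, biscuit4_center, jar1_center, jar2_center's own z axis and vertical below 0.1 rad and z of biscuit1_center in the frame of turntable_top between 0.003 and 0.056 m and z of biscuit2_center in the frame of turntable_top between 0.003 and 0.056 m and z of biscuit3_center in the frame of turntable_top between 0.003 and 0.056 m and z of biscuit4_center in the frame of turntable_top between 0.003 and 0.056 m and z of each of biscuit2_center, biscuit3_center, biscuit4_center in the frame of biscuit1_center above 0.009 m and z of each of biscuit3_center, biscuit4_center in the frame of biscuit2_center above 0.009 m and z of biscuit4_center in the frame of biscuit3_center above 0.009 m and x of jar1_center in the frame of tray_in between -0.08 and 0.08 m and y of jar1_center in the frame of tray_in between -0.06 and 0.06 m and z of jar1_center in the frame of tray_in between 0.016 and 0.026 m and x of jar2_center in the frame of tray_in between -0.08 and 0.08 m and y of jar2_center in the frame of tray_in between -0.06 and 0.06 m and z of jar2_center in the frame of tray_in between 0.016 and 0.026 m and x of dowel_grip in the frame of mat_top between -0.06 and 0.06 m and y of dowel_grip in the frame of mat_top between -0.1 and 0.1 m and z of dowel_grip in the frame of mat_top below 0.013 m and angle between dowel_grip's own x axis and vertical above 1.4 rad); the robot touches nothing.
It fails at once if a bystander is moved more than 3 cm (distance of any of cutter, bowl, nozzle, measure, palette_knife, essence from where it was at the start of the episode above 0.03 m).
Of biscuit1, biscuit2, biscuit3, biscuit4 only 3 to 4 are there at a start; the rules pass over those that are not, and their reading is None.
Of jar1, jar2 only 1 to 2 are there at a start; the rules pass over those that are not, and their reading is None.
At some moment in a run one of dowel, jar1, jar2 may be knocked a few centimetres aside while the robot is not near it.
It also fails if it takes over 210 s, if anything falls off the work surface, if the arm or the gripper's body presses on something with over 40 N, if the wrist force passes 120 N, or if a joint passes its speed limit or range.

## Working session

There is one attempt and no reset: what is moved stays moved. The work goes in short steps, Python scripts to look and compute and a tool call to move; the robot and the scene stay as the last step left them, time stands still between calls to the robot, and variables do not carry over. Pictures are saved under pics/ and viewed, at most 14 in all, crops included, and the job is handed in when it is done.

Besides the shell and the picture viewer there is one more tool, called after "Call:" by a JSON object that holds its "api" and its "payload". servo_tool: Moves the arm, as the interface text tells. Its arguments: {"type":"object","properties":{"rows":{"type":"array"}},"required":["rows"]}

```bash
mkdir -p pics; ls; cat > h.py <<'E'
import numpy as np, cv2
from station import bot, imaging
def grab(n):
    p=imaging.camera_params(n); im,d=imaging.get_image(n)
    K=np.array(p["camera_matrix"]);R=cv2.Rodrigues(np.array(p["rvec"],float))[0];t=np.array(p["tvec"],float).ravel()
    np.savez(n+'.npz',im=im,d=d,K=K,R=R,t=t); return im,d,K,R,t
def load(n):
    z=np.load(n+'.npz'); return z['im'],z['d'],z['K'],z['R'],z['t']
def cloud(d,K,R,t):
    v,u=np.mgrid[:d.shape[0],:d.shape[1]]
    c=np.stack([(u-K[0,2])/K[0,0]*d,(v-K[1,2])/K[1,1]*d,d],-1)
    return (c-t)@R
def ray(u,v,z,K,R,t):
    "point on pixel ray at height z"
    o=-R.T@t; r=R.T@np.array([(u-K[0,2])/K[0,0],(v-K[1,2])/K[1,1],1]); return o+r*(z-o[2])/r[2]
def proj(P,K,R,t):
    c=R@np.array(P)+t; q=K@c; return q[:2]/q[2]
E
python3 - <<'E'
from h import *
for n in('scene','side'):
    im,d,K,R,t=grab(n); cv2.imwrite(f'pics/{n}1.png',cv2.resize(im,(800,600),interpolation=cv2.INTER_CUBIC)); print(n,-R.T@t,R[2],K[0,0])
print(bot.read_state())
E
```

```text
pics
scene [1.44818678 0.33652884 0.94161274] [-0.73659629 -0.26400566 -0.62267722] 499.65233781109
side [0.11233428 0.58811375 0.97281581] [ 0.29354576 -0.55966284 -0.77498928] 432.8249636710561
{'time_s': 0.1, 'joint_pos': array([-1.33099034e+00,  2.41342651e-01,  3.89482032e-03,  1.33519904e+00,
       -1.40476305e-05,  1.57080300e+00]), 'qvel': array([ 6.40133311e-04, -7.16538791e-04,  2.40018361e-03, -5.72917808e-05,
       -3.80034437e-04,  2.83797299e-05]), 'joint_efforts': array([-4.81507977e-04, -3.73136795e+01,  2.53010023e+01,  1.08334832e-02,
       -4.20333822e-05, -3.87205191e-06]), 'ee_pos': array([ 0.11862282, -0.48516088,  0.23051316]), 'ee_rot': array([-3.11721562e+00, -3.75554474e-01,  3.69403412e-04]), 'force': array([0.33802179, 0.41221955, 0.30671533]), 'ft_torque': array([-0.00117681,  0.01034455,  0.04160578]), 'finger_force': 0.0, 'grip_width': 0.08537218614182766}
```

View pics/scene1.png

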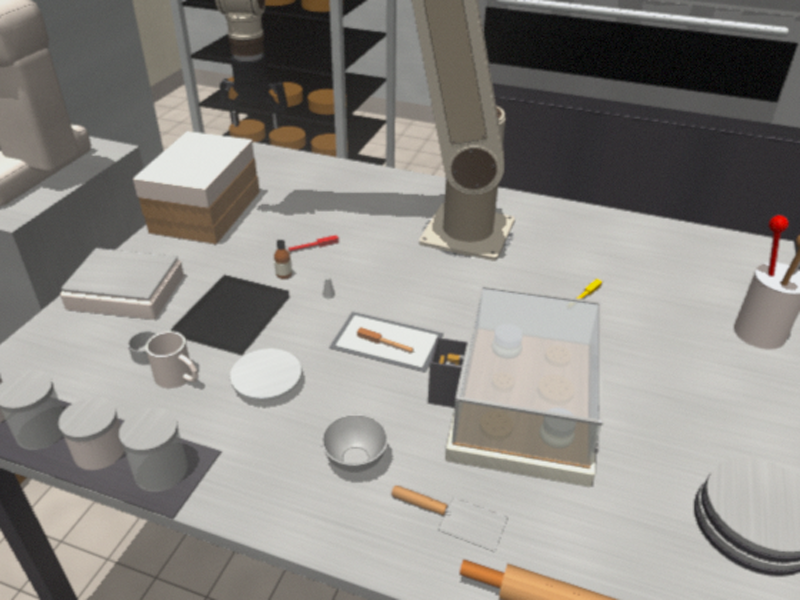

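View pics/side1.png

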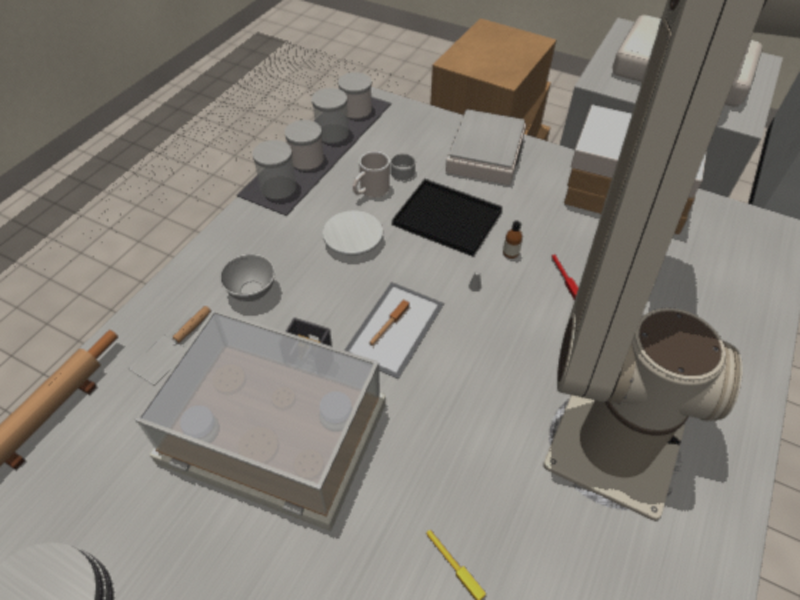

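Scene: the dowel lies on the mat at (385,340), with the housing at (447,370), the case at (530,380), the turntable at (266,375) and the tray at (232,312). Next I'll take enlarged crops with measurements.

```bash
python3 - <<'E'
from h import *
S=load('scene'); D=load('side')
a=S[0][195:345,220:430]; b=D[0][190:370,90:320]
cv2.imwrite('pics/c1.png',cv2.resize(a,None,fx=3.8,fy=3.8,interpolation=cv2.INTER_CUBIC))
cv2.imwrite('pics/c2.png',cv2.resize(b,None,fx=3.3,fy=3.3,interpolation=cv2.INTER_CUBIC))
f=.7
def P(M,pts,z): return [np.round(ray(u*f,v*f,z,*M[2:])[:2],3).tolist() for u,v in pts]
print('mat S',P(S,[(355,314),(443,333),(425,369),(331,346)],.002))
print('mat D',P(D,[(392,284),(442,304),(397,374),(346,350)],.002))
print('tray S',P(S,[(225,276),(289,292),(243,350),(174,330)],.018))
print('tray D',P(D,[(425,181),(501,211),(475,252),(393,218)],.018))
print('dowel S',P(S,[(370,335),(412,350)],.01),'D',P(D,[(400,308),(374,342)],.01))
for nm,M in(('S',S),('D',D)):
    X=cloud(*M[1:]); m=(abs(X[...,2]-.03)<.004)&(M[1]>0)
    m[:int(200*1),:]&=True
    n,l,st,c=cv2.connectedComponentsWithStats(m.astype(np.uint8))
    for i in range(1,n):
        if st[i,4]>300:
            q=X[l==i]; print(nm,st[i],q.min(0).round(3),q.max(0).round(3),((q.min(0)+q.max(0))/2).round(3))
E
```

```text
mat S [[0.392, -0.132], [0.384, 0.057], [0.497, 0.057], [0.501, -0.137]]
mat D [[0.502, -0.135], [0.389, -0.137], [0.391, 0.051], [0.5, 0.05]]
tray S [[0.391, -0.44], [0.392, -0.283], [0.588, -0.282], [0.585, -0.439]]
tray D [[0.578, -0.439], [0.382, -0.429], [0.383, -0.285], [0.584, -0.293]]
dowel S [[0.452, -0.074], [0.464, 0.018]] D [[0.455, -0.082], [0.46, 0.013]]
S [ 161  244   51   36 1327] [ 0.573 -0.27   0.026] [ 0.703 -0.14   0.034] [ 0.638 -0.205  0.03 ]
D [226 147  42  31 969] [ 0.573 -0.27   0.026] [ 0.702 -0.139  0.034] [ 0.638 -0.205  0.03 ]
```

View pics/c1.png

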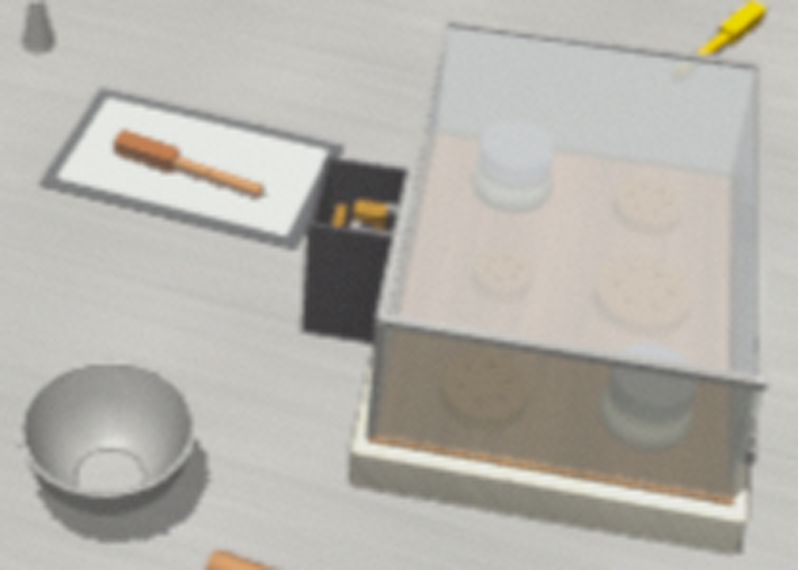

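View pics/c2.png

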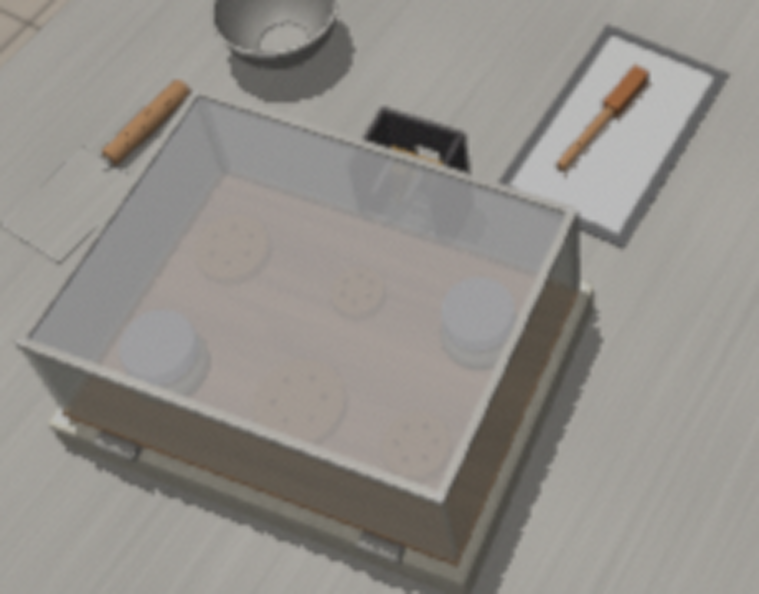

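The case holds 4 biscuits and 2 jars, and the brass pad is visible in the housing at c1 (355,212). Now I'll turn these into positions.

```bash
python3 - <<'E'
from h import *
S=load('scene'); D=load('side')
def PS(pts,z): return [np.round(ray(220+u/3.8,195+v/3.8,z,*S[2:])[:2],4).tolist() for u,v in pts]
def PD(pts,z): return [np.round(ray(90+u/3.3,190+v/3.3,z,*D[2:])[:2],4).tolist() for u,v in pts]
print('grip rear,front,tip S',PS([(117,142),(177,158)],.010),PS([(263,189)],.007))
print('grip rear,front,tip D',PD([(640,72),(612,110)],.010),PD([(562,165)],.007))
print('housing top S',PS([(338,160),(308,228),(385,237),(405,170)],.1))
print('housing top D',PD([(466,132),(384,108),(365,140)],.1))
print('cover S',PS([(450,25),(757,67),(762,383),(380,322)],.14))
print('cover D',PD([(575,212),(440,497),(22,343),(200,97)],.14))
print('plinth S',PS([(352,447),(745,520)],.04),'D',PD([(592,292),(466,578),(52,422)],.04))
print('mat S',PS([(103,90),(343,148),(296,247),(42,186)],.002),'D',PD([(608,28),(727,73),(622,243),(503,180)],.002))
print('biscuits S',PS([(648,203),(643,292),(500,272),(483,387)],.052))
print('biscuits D',PD([(415,443),(300,400),(358,293),(233,247)],.052))
print('jar top S',PS([(515,145),(650,372)],.082),'D',PD([(478,313),(160,347)],.082))
for M,nm in((S,'S'),(D,'D')):
  X=cloud(*M[1:]); 
  for (u,v) in ([(220+262/3.8,195+190/3.8),(220+150/3.8,195+148/3.8),(220+645/3.8,195+290/3.8)] if nm=='S' else [(90+630/3.3,190+90/3.3),(90+300/3.3,190+400/3.3)]):
    print(nm,X[int(v),int(u)].round(4))
E
```

```text
grip rear,front,tip S [[0.4513, -0.0998], [0.4522, -0.051]] [[0.4586, 0.0192]]
grip rear,front,tip D [[0.4516, -0.0997], [0.4534, -0.0522]] [[0.4638, 0.0151]]
housing top S [[0.5114, 0.0884], [0.5822, 0.0903], [0.5725, 0.1392], [0.5051, 0.1334]]
housing top D [[0.5086, 0.0784], [0.5757, 0.089], [0.5713, 0.1208]]
cover S [[0.3901, 0.1306], [0.3606, 0.3393], [0.653, 0.3815], [0.6843, 0.166]]
cover D [[0.388, 0.124], [0.3604, 0.3394], [0.6526, 0.3806], [0.6786, 0.1675]]
plinth S [[0.6966, 0.1586], [0.6672, 0.3923]] D [[0.3757, 0.1237], [0.346, 0.3472], [0.6564, 0.3918]]
mat S [[0.3888, -0.1379], [0.3878, 0.0589], [0.5032, 0.0597], [0.5087, -0.136]] D [[0.5027, -0.1363], [0.3874, -0.1405], [0.3868, 0.0548], [0.5007, 0.0481]]
biscuits S [[0.4241, 0.2894], [0.5122, 0.3019], [0.5277, 0.2092], [0.6313, 0.2233]]
biscuits D [[0.422, 0.2892], [0.5096, 0.3005], [0.5225, 0.2117], [0.6271, 0.2237]]
jar top S [[0.432, 0.1935], [0.6107, 0.3195]] D [[0.4261, 0.1972], [0.6047, 0.3235]]
S [0.4652 0.0178 0.0111]
S [ 0.454  -0.0733  0.018 ]
S [0.6    0.3043 0.1378]
D [ 0.4502 -0.0731  0.017 ]
D [0.4734 0.3286 0.1403]
```

Call:
{"api": "servo_tool", "payload": {"rows": [[[0,0,-8,0,0,0,0.05],[0,0,-8,0,0,0,0.05],[0,0,-8,0,0,0,0.05],[0,0,-8,0,0,0,0.05],[0,0,-8,0,0,0,0.05],[0,0,-8,0,0,0,0.05],[0,0,-8,0,0,0,0.05],[0,0,-8,0,0,0,0.05],[0,0,-8,0,0,0,0.05],[0,0,0,0.036,0.027,0,0.05],[0,0,0,0.036,0.027,0,0.05],[0,0,0,0.036,0.027,0,0.05]]]}}

```text
time_s: 1.3
ee_pos: [0.2079, -0.3827, 0.2307]
ee_rot: [-2.304, -2.135, -0.001]
force: [1.2, -0.5, 0.5]
grip_width: 0.0499
finger_force: 0.0
```

Call:
{"api": "servo_tool", "payload": {"rows": [[[0,0,0,0.036,0.027,0,0.05],[0,0,0,0.036,0.027,0,0.05],[0,0,0,0.036,0.027,0,0.05],[0,0,0,0.036,0.027,0,0.05],[0,0,0,0.036,0.027,0,0.05],[0,0,0,0.036,0.027,0,0.05],[0,0,0,0.036,0.027,0,0.05],[0,0,0,0.036,0.027,0,0.05],[0,0,0,0,0,0,0.05],[0,0,0,0,0,0,0.05]]]}}

```text
time_s: 2.3
ee_pos: [0.4443, -0.1119, 0.2306]
ee_rot: [-2.298, -2.14, 0.002]
force: [0.1, 0.6, -1.1]
grip_width: 0.0498
finger_force: 0.0
```

```bash
cat >> h.py <<'E'
def to(x,y,z,yaw=None):
    "shift (tool axes, m) and tool-z turn (deg) from measured pose to TCP target; yaw = world yaw of tool x, mod 180"
    s=bot.read_state(); T=cv2.Rodrigues(np.array(s['ee_rot'],float))[0]
    cy=np.degrees(np.arctan2(T[1,0],T[0,0])); dz=0 if yaw is None else -((yaw-cy+90)%180-90)
    A=T@cv2.Rodrigues(np.array([0,0,np.radians(dz)]))[0]
    print('pose',s['ee_pos'].round(4),'yaw',cy.round(1),'tilt',T[:,2].round(3),'| turn z',round(dz,2),'then shift',(A.T@(np.array([x,y,z])-s['ee_pos'])).round(4),'J6',s['joint_pos'][5].round(2),'w',s['grip_width'].round(4),'t',s['time_s'])
E
python3 - <<'E'
from h import *
to(.452,-.0755,.1,86)
im,d,K,R,t=grab('wrist'); print(-R.T@t,R[2])
cv2.imwrite('pics/w1.png',cv2.resize(im,(800,600)))
for P in [(.452,-.0755,.01),(.46,.018,.007),(.5443,.0885,.055)]: print(proj(P,K,R,t)/.7)
E
```

```text
Traceback (most recent call last):
  File "h.py", line 23, in to
    print('pose',s['ee_pos'].round(4),'yaw',cy.round(1),'tilt',T[:,2].round(3),'| turn z',round(dz,2),'then shift',(A.T@(np.array([x,y,z])-s['ee_pos'])).round(4),'J6',s['joint_pos'][5].round(2),'w',s['grip_width'].round(4),'t',s['time_s'])
                                                                                                                                                                                                      ^^^^^^^^^^^^^^^^^^^^^
AttributeError: 'float' object has no attribute 'round'
```

```bash
sed -i "s/s\['grip_width'\].round(4)/round(float(s['grip_width']),4)/" h.py
python3 - <<'E'
from h import *
to(.452,-.0755,.1,86)
im,d,K,R,t=grab('wrist'); print(-R.T@t,R[2])
cv2.imwrite('pics/w1.png',cv2.resize(im,(800,600)))
for P in [(.452,-.0755,.01),(.46,.018,.007),(.5443,.0885,.055)]: print(proj(P,K,R,t)/.7)
E
```

```text
pose [ 0.4443 -0.1119  0.2306] yaw 85.9 tilt [-0.002  0.    -1.   ] | turn z -0.1 then shift [0.0369 0.0054 0.1306] J6 1.4 w 0.0498 t 2.3
[ 0.45116317 -0.03553162  0.37312534] [-0.02329641 -0.30165582 -0.95313223]
[401.83422258 188.11522769]
[404.47477025  33.72575029]
[ 568.0067283  -153.64850251]
```

View pics/w1.png

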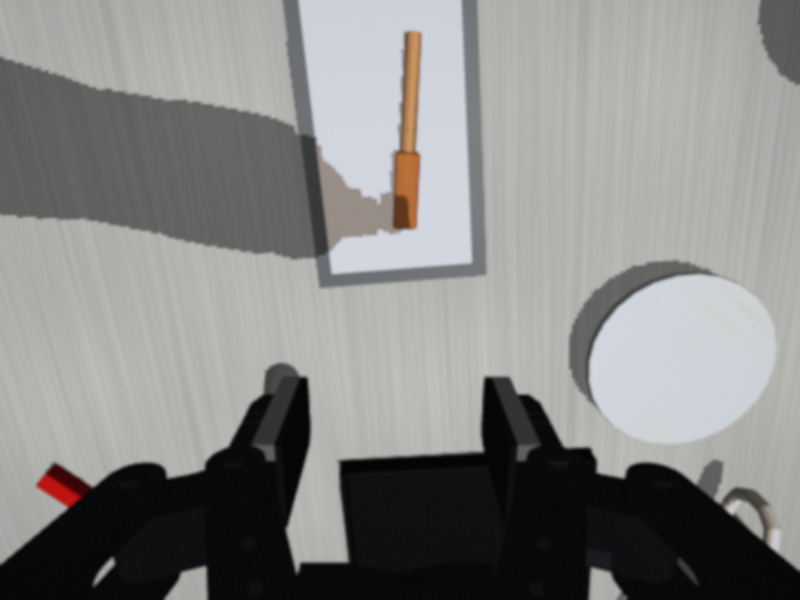

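The wrist view shows the dowel grip centred at (406,190) and its tip at (413,36), upright along the tool x axis. This agrees with the scene estimate.

```bash
python3 - <<'E'
from h import *
W=load('wrist')
for u,v,z in [(406,153,.018),(405,228,.018),(404,203,.018),(413,33,.012),(410,150,.012)]: print(ray(u*.7,v*.7,z,*W[2:]).round(4))
im,d=W[:2]; X=cloud(*W[1:]); hsv=cv2.cvtColor(im,cv2.COLOR_BGR2HSV)
m=(hsv[...,1]>110)&(X[...,2]<.03)&(X[...,2]>0.002)&(X[...,0]>.4)&(X[...,0]<.5)&(X[...,1]>-.12)
q=X[m]; print(len(q)); top=q[q[:,1]<-.055]; rod=q[q[:,1]>-.045]
for a in(top,rod):
  print(a.min(0).round(4),a.max(0).round(4),a.mean(0).round(4))
p=np.polyfit(rod[:,1],rod[:,0],1); print(np.degrees(np.arctan2(1,p[0])),np.polyval(p,[-.0755,.02]))
E
```

```text
[ 0.4561 -0.0527  0.018 ]
[ 0.4523 -0.1009  0.018 ]
[ 0.4527 -0.0843  0.018 ]
[0.4651 0.0173 0.012 ]
[ 0.4589 -0.0513  0.012 ]
1553
[ 0.4453 -0.1008  0.0147] [ 0.4631 -0.0551  0.0202] [ 0.4541 -0.0771  0.0179]
[ 0.4538 -0.045   0.0112] [0.4685 0.0176 0.0167] [ 0.4615 -0.0129  0.0142]
83.34141484214084 [0.45416338 0.46531207]
```

```bash
python3 -c "
from h import *
to(.4543,-.0765,.005,84)"
```

```text
pose [ 0.4437 -0.1127  0.2308] yaw 85.8 tilt [-0.002 -0.    -1.   ] | turn z 1.79 then shift [0.0372 0.0071 0.2257] J6 1.4 w 0.0498 t 2.35
```

Call:
{"api": "servo_tool", "payload": {"rows": [[[0,0,1.8,0,0,0,0.05],[0,0,0,0.018,0.003,0,0.05],[0,0,0,0.019,0.004,0,0.05],[0,0,0,0,0,0.04,0.05],[0,0,0,0,0,0.04,0.05],[0,0,0,0,0,0.04,0.05],[0,0,0,0,0,0.04,0.05],[0,0,0,0,0,0.03,0.05],[0,0,0,0,0,0.02,0.05],[0,0,0,0,0,0.01,0.05],[0,0,0,0,0,0,0.05],[0,0,0,0,0,0,0.05]]]}}

```text
time_s: 3.55
ee_pos: [0.4557, -0.0776, 0.0121]
ee_rot: [2.337, 2.099, 0.001]
force: [0.2, -0.5, 0.3]
grip_width: 0.05
finger_force: 0.0
```

```bash
python3 -c "
from h import *
to(.4543,-.0765,.005,84)"
```

```text
pose [ 0.4557 -0.0776  0.0121] yaw 83.9 tilt [ 0.001 -0.    -1.   ] | turn z -0.14 then shift [ 0.001  -0.0015  0.0071] J6 1.51 w 0.05 t 3.55
```

Call:
{"api": "servo_tool", "payload": {"rows": [[[0,0,0,0.001,-0.001,0.006,0.05],[0,0,0,0,0,0,0.04],[0,0,0,0,0,0,0.02],[0,0,0,0,0,0,0.005],[0,0,0,0,0,0,0.005],[0,0,0,0,0,0,0.005],[0,0,0,0,0,0,0.005],[0,0,0,0,0,0,0.005]]]}}

```text
time_s: 4.35
ee_pos: [0.4549, -0.0757, 0.006]
ee_rot: [2.335, 2.1, 0.001]
force: [-1.6, -1.0, 5.2]
grip_width: 0.0142
finger_force: 61.5
```

Call:
{"api": "servo_tool", "payload": {"rows": [[[0,0,0,0,0,-0.02,0.005],[0,0,0,0,0,-0.03,0.005],[0,0,0,0,0,-0.04,0.005],[0,0,0,0,0,-0.04,0.005],[0,0,0,0,0,0,0.005],[0,0,0,0,0,0,0.005]]]}}

```text
time_s: 4.95
ee_pos: [0.455, -0.0758, 0.136]
ee_rot: [2.334, 2.1, 0.002]
force: [-0.3, 0.1, -0.7]
grip_width: 0.0144
finger_force: 60.7
```

```bash
python3 - <<'E'
from h import *
to(.452,-.0755,.1,98.1)
W=grab('wrist'); im=W[0]
cv2.imwrite('pics/w2.png',cv2.resize(im,(800,600)))
for P in [(.5443,.0885,.055)]: print(proj(P,*W[2:])/.7)
S=grab('side'); cv2.imwrite('pics/s2.png',S[0])
E
```

```text
pose [ 0.455  -0.0758  0.136 ] yaw 83.9 tilt [ 0.002 -0.    -1.   ] | turn z -14.16 then shift [ 0.0007 -0.003   0.036 ] J6 1.51 w 0.0144 t 4.95
[ 600.15439139 -168.92208644]
```

View pics/w2.png

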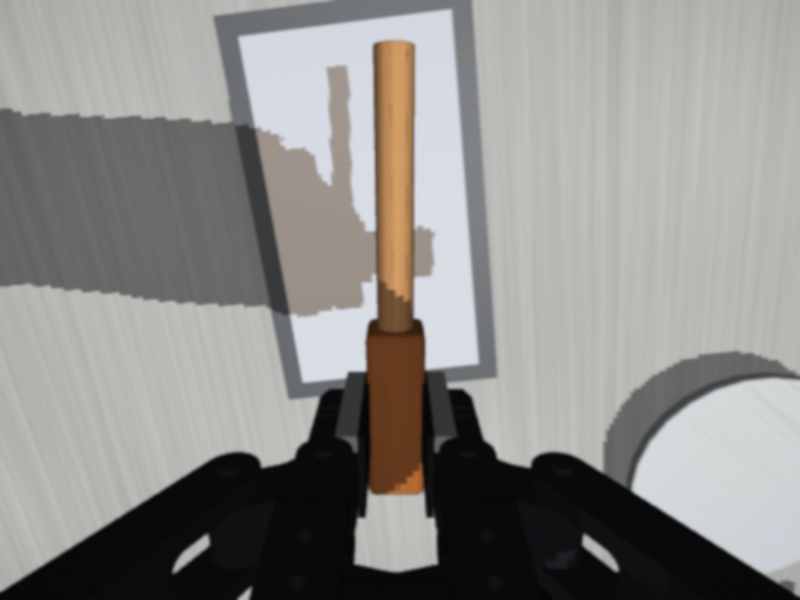

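```bash
cat >> h.py <<'E'
def tiptool(W):
    s=bot.read_state(); T=cv2.Rodrigues(np.array(s['ee_rot'],float))[0]
    X=(cloud(*W[1:])-s['ee_pos'])@T; hsv=cv2.cvtColor(W[0],cv2.COLOR_BGR2HSV)
    m=(hsv[...,1]>110)&(abs(X[...,1])<.03)&(X[...,2]<.05)&(X[...,2]>-.03)&(X[...,0]>.03)
    q=X[m]; e=q[:,0].max(); a=q[q[:,0]<.05]; b=q[(q[:,0]>e-.02)&(q[:,0]<e-.004)]
    print('tip x',e.round(4)); [print(k[:,1].mean().round(4),'z top',np.percentile(k[:,2],10).round(4)) for k in (a,b)]
E
python3 - <<'E'
from h import *
tiptool(load('wrist'))
c=np.array([.5443,.0885]); n=np.array([-.141,.990]); p=c-n*(.096+.03)
print(p); to(p[0],p[1],.056,98.1)
E
```

```text
tip x 0.0948
0.0028 z top -0.0112
0.0025 z top -0.0113
[ 0.562066 -0.03624 ]
pose [ 0.4532 -0.0755  0.134 ] yaw 83.9 tilt [-0.003  0.    -1.   ] | turn z -14.16 then shift [0.0235 0.1135 0.0778] J6 1.51 w 0.0144 t 5.05
```

Call:
{"api": "servo_tool", "payload": {"rows": [[[0,0,-7,0,0,0,0.005],[0,0,-7.2,0,0,0,0.005],[0,0,0,0.006,0.03,0,0.005],[0,0,0,0.006,0.03,0,0.005],[0,0,0,0.006,0.03,0,0.005],[0,0,0,0.006,0.024,0,0.005],[0,0,0,0,0,0.03,0.005],[0,0,0,0,0,0.03,0.005],[0,0,0,0,0,0.025,0.005],[0,0,0,0,0,0,0.005],[0,0,0,0,0,0,0.005]]]}}

```text
time_s: 6.15
ee_pos: [0.5624, -0.0357, 0.0488]
ee_rot: [-2.056, -2.371, 0.004]
force: [0.2, 0.5, -0.7]
grip_width: 0.0141
finger_force: 60.7
```

```bash
python3 - <<'E'
from h import *
to(.562,-.0362,.049,98.1)
W=grab('wrist'); S=grab('scene'); D=grab('side')
tiptool(W)
a=cv2.resize(W[0][:250,130:530],None,fx=2,fy=2,interpolation=cv2.INTER_CUBIC)
cv2.imwrite('pics/w3.png',a)
print(proj((.5443,.0885,.055),*W[2:]),proj((.5443,.0885,.1),*W[2:]))
X=cloud(*W[1:]); np.save('X.npy',X)
# housing top edge from wrist depth
m=(abs(X[...,2]-.1)<.006); print(m.sum(), X[m].min(0),X[m].max(0))
E
```

```text
pose [ 0.5624 -0.0357  0.0488] yaw 98.1 tilt [-0.004  0.    -1.   ] | turn z 0.04 then shift [-0.0004 -0.0004 -0.0002] J6 1.37 w 0.0141 t 6.15
tip x 0.0954
-0.0016 z top -0.0064
-0.002 z top -0.0064
[272.41361971 -80.51372062] [ 268.88966506 -180.66206501]
10098 [ 0.51846272 -0.05375019  0.09400075] [ 0.60865507 -0.01738022  0.10599939]
```

View pics/w3.png

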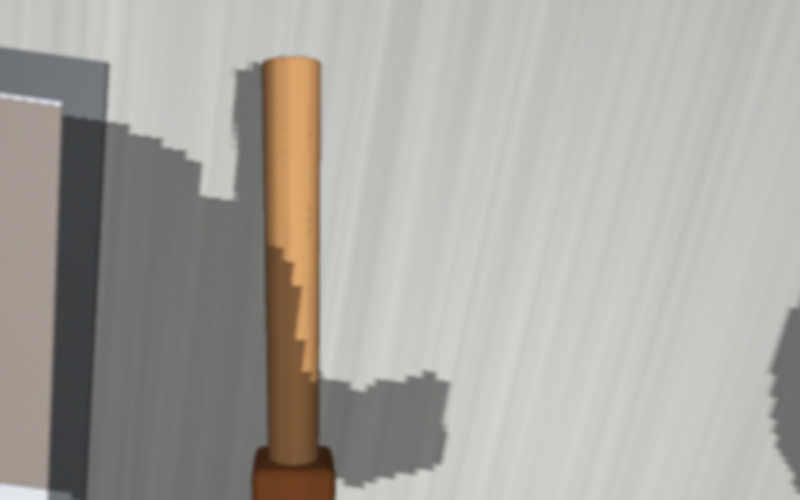

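The wrist view shows the rod straight, with its tip at (292,60), but the housing is out of view. I'll compare the tip with the housing using depth from the two fixed cameras.

```bash
python3 - <<'E'
from h import *
c=np.array([.5443,.0885]); n=np.array([-.141,.990]); l=np.array([-.990,-.141])
for nm in('scene','side'):
    M=load(nm); X=cloud(*M[1:]); hsv=cv2.cvtColor(M[0],cv2.COLOR_BGR2HSV)
    r=X[...,:2]-c; a=r@n; b=r@l; z=X[...,2]; g=M[1]>0
    dark=M[0].max(2)<75
    m=g&(abs(b)<.05)&(a>-.015)&(a<.07)&(z>.09)&(z<.106)&dark
    print(nm,'housing top n',m.sum(),'a',np.percentile(a[m],[1,5,50,99]).round(4),'b',np.percentile(b[m],[1,3,97,99]).round(4),'z',np.percentile(z[m],[50,95]).round(4))
    for lo,hi in((0,.01),(.01,.03),(.03,.05)):
        k=m&(a>lo)&(a<hi)
        if k.sum()>5: print('  a',lo,k.sum(),b[k].min().round(4),b[k].max().round(4))
    m=g&(abs(b)<.03)&(a>-.1)&(a<-.015)&(z>.03)&(z<.08)&(hsv[...,1]>90)
    print('rod n',m.sum(),'a',a[m].max().round(4),'b',np.percentile(b[m],[2,50,98]).round(4),'z',np.percentile(z[m],[2,50,95]).round(4))
    p=np.polyfit(a[m],b[m],1); print('slope',p.round(4))
E
```

```text
scene housing top n 120 a [-0.0015 -0.0012  0.0185  0.0463] b [-0.0375 -0.0371  0.0342  0.0347] z [0.0947 0.1   ]
  a 0 25 -0.0367 0.0349
  a 0.01 45 -0.0376 0.0346
  a 0.03 34 -0.0379 0.0347
rod n 78 a -0.0316 b [-0.0072 -0.0032  0.0026] z [0.0534 0.0577 0.0617]
slope [ 0.0032 -0.0027]
side housing top n 82 a [-0.0036 -0.003  -0.0007  0.0217] b [-0.032  -0.0319  0.0351  0.0352] z [0.0954 0.1008]
  a 0 15 -0.032 0.0351
  a 0.01 19 -0.0323 0.0352
rod n 50 a -0.0329 b [-0.0053 -0.0009  0.0019] z [0.0556 0.0603 0.0634]
slope [ 0.0004 -0.001 ]
```

Call:
{"api": "servo_tool", "payload": {"rows": [[[0,0,0,0.01,-0.0015,0,0.005],[0,0,0,0.01,0,0,0.005],[0,0,0,0.006,0,0,0.005],[0,0,0,0.005,0,0,0.005],[0,0,0,0.005,0,0,0.005],[0,0,0,0.003,0,0,0.005],[0,0,0,0,0,0,0.005],[0,0,0,0,0,0,0.005]]]}}

```text
time_s: 7.1
ee_pos: [0.5568, 0.0022, 0.0503]
ee_rot: [2.059, 2.373, -0.0]
force: [-0.1, -2.2, 0.6]
grip_width: 0.0141
finger_force: 60.8
```

Call:
{"api": "servo_tool", "payload": {"rows": [[[0,0,0,0.003,0,0,0.005],[0,0,0,0.002,0,0,0.005],[0,0,0,0,0,0,0.005]]]}}

```text
time_s: 7.4
ee_pos: [0.5561, 0.0075, 0.0503]
ee_rot: [2.059, 2.373, 0.0]
force: [1.0, -4.1, -0.4]
grip_width: 0.0143
finger_force: 60.7
```

Call:
{"api": "servo_tool", "payload": {"rows": [[[0,0,0,0.003,0,0,0.005],[0,0,0,0.003,0,0,0.005],[0,0,0,0,0,0,0.005]]]}}

```text
time_s: 7.7
ee_pos: [0.5555, 0.0122, 0.0504]
ee_rot: [2.058, 2.371, -0.003]
force: [1.1, -6.7, 1.0]
grip_width: 0.0144
finger_force: 60.8
```

Call:
{"api": "servo_tool", "payload": {"rows": [[[0,0,0,0.002,0,0,0.005],[0,0,0,0,0,0,0.005],[0,0,0,0,0,0,0.005],[0,0,0,0,0,0,0.005],[0,0,0,0,0,0,0.005],[0,0,0,0,0,0,0.005],[0,0,0,0,0,0,0.005],[0,0,0,0,0,0,0.005],[0,0,0,0,0,0,0.005],[0,0,0,0,0,0,0.005],[0,0,0,0,0,0,0.005],[0,0,0,0,0,0,0.005]]]}}

```text
time_s: 8.9
ee_pos: [0.5553, 0.0132, 0.0505]
ee_rot: [2.058, 2.369, -0.004]
force: [0.1, -8.6, 1.0]
grip_width: 0.0142
finger_force: 60.8
```

```bash
python3 - <<'E'
from h import *
S=grab('scene'); cv2.imwrite('pics/s3.png',cv2.resize(S[0][100:400,200:560],(720,600),interpolation=cv2.INTER_CUBIC))
E
```

```text
(no output)
```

View pics/s3.png

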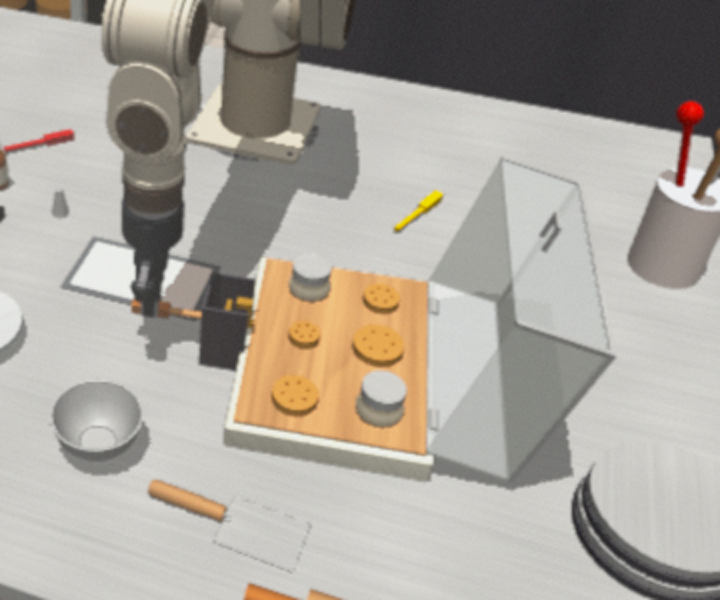

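The cover is open, with 4 biscuits and 2 jars on the board. Now I'll retract the dowel and return it to the mat.

Call:
{"api": "servo_tool", "payload": {"rows": [[[0,0,0,-0.01,0,0,0.005],[0,0,0,-0.02,0,0,0.005],[0,0,0,-0.03,0,0,0.005],[0,0,0,-0.03,0,0,0.005],[0,0,7,0,0,-0.02,0.005],[0,0,7,0,0,0,0.005],[0,0,0,0,-0.035,0,0.005],[0,0,0,0,-0.035,0,0.005],[0,0,0,0,-0.03,0,0.005],[0,0,0,0,0,0,0.005]]]}}

```text
time_s: 9.95
ee_pos: [0.4626, -0.0619, 0.0693]
ee_rot: [-2.327, -2.101, 0.004]
force: [0.3, -0.2, -0.5]
grip_width: 0.0142
finger_force: 60.7
```

```bash
python3 - <<'E'
from h import *
to(.452,-.070,.0065,84)
# biscuits/jars in open-case pictures
for nm in ('scene','side'):
    M=load('scene') if nm=='scene' else grab('side')
    X=cloud(*M[1:]); z=X[...,2]; g=M[1]>0
    r=X[...,:2]-np.array([.521,.2535]); a=r@np.array([-.141,.99]); b=r@np.array([-.99,-.141])
    for lo,hi in((.049,.058),(.076,.088)):
        m=g&(z>lo)&(z<hi)&(abs(a)<.112)&(abs(b)<.155)
        m=cv2.morphologyEx(m.astype(np.uint8),cv2.MORPH_OPEN,np.ones((2,2)))
        n,L,st,_=cv2.connectedComponentsWithStats(m)
        for i in range(1,n):
            if st[i,4]<60: continue
            q=X[L==i]; (c,rr)=cv2.minEnclosingCircle(q[:,:2].astype(np.float32)*1000)
            print(nm,lo,st[i,4],'c',np.round(c,1),'dia',round(2*rr,1),'mean',(q.mean(0)*1000).round(1))
    p=g&(abs(z-.04)<.004)&(abs(a)<.1)&(abs(b)<.13); print('plinth z',np.median(z[p]))
E
```

```text
pose [ 0.4626 -0.0619  0.0693] yaw 84.2 tilt [-0.007  0.003 -1.   ] | turn z 0.16 then shift [-0.0093 -0.0093  0.0628] J6 1.54 w 0.0142 t 9.95
scene 0.049 184 c [920.7 324.1] dia 1055.2 mean [436.9 293.2  62.3]
scene 0.049 139 c [974.4 281.4] dia 953.9 mean [535.  215.3  59. ]
scene 0.049 370 c [964.9 322.4] dia 967.0 mean [517.6 304.5  55.7]
scene 0.049 337 c [1023.9  291.5] dia 853.3 mean [635.3 227.5  55.8]
scene 0.049 105 c [613.3 325.4] dia 58.8 mean [629.3 322.4  52.4]
scene 0.076 216 c [883.1 272. ] dia 1137.5 mean [441.6 198.9  87. ]
scene 0.076 311 c [1003.1  341. ] dia 890.3 mean [616.2 324.5  82.9]
plinth z 0.040079201883553434
side 0.049 349 c [378.2 396.1] dia 655.9 mean [622.9 226.4  56.2]
side 0.049 190 c [324.  394.1] dia 574.3 mean [518.5 213.3  58. ]
side 0.049 73 c [362.4 467.3] dia 555.4 mean [584.9 336.6  63.2]
side 0.049 567 c [323.2 436.9] dia 519.0 mean [503.4 304.7  60.4]
side 0.049 333 c [273.  429.2] dia 452.0 mean [415.6 293.2  62. ]
side 0.076 358 c [429.6 186.2] dia 66.5 mean [425.6 195.2  81. ]
side 0.076 387 c [611.7 315.8] dia 63.0 mean [605.8 322.9  81.5]
plinth z 0.04067170011713907
```

Call:
{"api": "servo_tool", "payload": {"rows": [[[0,0,0,-0.009,-0.009,0.02,0.005],[0,0,0,0,0,0.02,0.005],[0,0,0,0,0,0.012,0.005],[0,0,0,0,0,0.006,0.005],[0,0,0,0,0,0.003,0.005],[0,0,0,0,0,0.0,0.005],[0,0,0,0,0,0.0,0.005]]]}}

```text
time_s: 10.7
ee_pos: [0.4592, -0.0714, 0.0098]
ee_rot: [2.331, 2.105, 0.002]
force: [0.3, 0.0, -0.2]
grip_width: 0.0142
finger_force: 60.7
```

Call:
{"api": "servo_tool", "payload": {"rows": [[[0,0,0,0,0,0.003,0.005],[0,0,0,0,0,0,0.005],[0,0,0,0,0,0,0.02],[0,0,0,0,0,0,0.04],[0,0,0,0,0,0,0.05],[0,0,0,0,0,0,0.05],[0,0,0,0,0,-0.02,0.05],[0,0,0,0,0,-0.04,0.05],[0,0,0,0,0,-0.04,0.07],[0,0,0,0,0,-0.04,0.085],[0,0,0,0,0,-0.04,0.085],[0,0,0,0,0,0,0.085]]]}}

```text
time_s: 11.9
ee_pos: [0.4622, -0.072, 0.1922]
ee_rot: [2.325, 2.099, 0.012]
force: [0.6, -0.7, -0.5]
grip_width: 0.0849
finger_force: 0.0
```

```bash
python3 - <<'E'
from h import *
for nm in ('scene','side'):
    M=load(nm); X=cloud(*M[1:]); z=X[...,2]; g=M[1]>0
    r=X[...,:2]-np.array([.521,.2535]); a=r@np.array([-.141,.99]); b=r@np.array([-.99,-.141])
    for lo,hi in((.047,.060),(.076,.088)):
        m=(g&(z>lo)&(z<hi)&(abs(a)<.112)&(abs(b)<.155))
        n,L,st,_=cv2.connectedComponentsWithStats(m.astype(np.uint8))
        for i in range(1,n):
            if st[i,4]<80: continue
            q=X[L==i]; mn,mx=np.percentile(q,1,0),np.percentile(q,99,0); print(nm,lo,st[i,4],'mid',((mn+mx)/2).round(4),'ext',(mx-mn).round(4))
to(.52,.10,.28,8.1)
W=grab('wrist'); print([proj(p,*W[2:])/.7 for p in [(.452,-.07,.01)]])
X=cloud(*W[1:]); hsv=cv2.cvtColor(W[0],cv2.COLOR_BGR2HSV)
m=(hsv[...,1]>110)&(X[...,2]<.03)&(X[...,2]>0.002)&(X[...,0]>.38)&(X[...,0]<.52)&(X[...,1]>-.14); q=X[m]; print(len(q),q.min(0),q.max(0))
E
```

```text
scene 0.047 108 mid [0.4413 0.1947 0.0538] ext [0.0405 0.055  0.0121]
scene 0.047 201 mid [0.4214 0.2893 0.0524] ext [0.0507 0.0433 0.0103]
scene 0.047 153 mid [0.5266 0.2106 0.0528] ext [0.0379 0.0371 0.01  ]
scene 0.047 399 mid [0.5117 0.3021 0.0529] ext [0.061  0.0598 0.011 ]
scene 0.047 354 mid [0.6297 0.2244 0.0529] ext [0.053  0.052  0.0095]
scene 0.047 149 mid [0.6222 0.3219 0.0534] ext [0.0353 0.0551 0.0126]
scene 0.076 220 mid [0.4307 0.1945 0.081 ] ext [0.0503 0.0482 0.0095]
scene 0.076 317 mid [0.612  0.3218 0.0813] ext [0.0493 0.048  0.0092]
side 0.047 373 mid [0.6286 0.2243 0.0529] ext [0.0526 0.0526 0.0104]
side 0.047 206 mid [0.5241 0.2103 0.0535] ext [0.0385 0.0369 0.0102]
side 0.047 122 mid [0.4256 0.1984 0.0536] ext [0.0487 0.0472 0.0124]
side 0.047 141 mid [0.6034 0.3231 0.0538] ext [0.0428 0.0524 0.012 ]
side 0.047 591 mid [0.5097 0.3019 0.0535] ext [0.0601 0.0594 0.0093]
side 0.047 353 mid [0.4216 0.2897 0.0532] ext [0.0441 0.0448 0.0101]
side 0.076 360 mid [0.4288 0.1939 0.0815] ext [0.048  0.0483 0.0095]
side 0.076 388 mid [0.6094 0.3217 0.0814] ext [0.0483 0.0486 0.0095]
pose [ 0.4622 -0.072   0.1922] yaw 84.1 tilt [ 0.012 -0.002 -1.   ] | turn z 76.04 then shift [ 0.0825 -0.1619 -0.0874] J6 1.52 w 0.0849 t 11.9
[array([373.1882816 , 253.84934941])]
1783 [ 0.44973161 -0.09613626  0.00850041] [0.47207008 0.0226733  0.02029478]
```

The dowel is flat on the mat. Next I'll turn the tool so the camera side faces away from the cover.

Call:
{"api": "servo_tool", "payload": {"rows": [[[0,0,-8.1,0,0,-0.005,0.085],[0,0,-8.1,0,0,-0.005,0.085],[0,0,-8.1,0,0,-0.005,0.085],[0,0,-8.1,0,0,-0.005,0.085],[0,0,-8.1,0,0,-0.005,0.085],[0,0,-8.1,0,0,-0.005,0.085],[0,0,-8.1,0,0,0,0.085],[0,0,-8.1,0,0,0,0.085],[0,0,-8.1,0,0,0,0.085],[0,0,-8.1,0,0,0,0.085],[0,0,-8.1,0,0,0,0.085],[0,0,-8.1,0,0,0,0.085]]]}}

```text
time_s: 13.15
ee_pos: [0.4574, -0.0713, 0.2146]
ee_rot: [0.046, -3.138, -0.001]
force: [0.2, 0.0, -0.7]
grip_width: 0.0848
finger_force: 0.0
```

Call:
{"api": "servo_tool", "payload": {"rows": [[[0,0,-8.1,0,0,0,0.085],[0,0,-8.1,0,0,0,0.085],[0,0,-8.1,0,0,0,0.085],[0,0,-8.1,0,0,0,0.085],[0,0,-8.1,0,0,0,0.085],[0,0,-8.1,0,0,0,0.085],[0,0,-8.1,0,0,0,0.085],[0,0,-8.1,0,0,0,0.085],[0,0,-8.1,0,0,0,0.085],[0,0,-8.1,0,0,0,0.085],[0,0,-8.1,0,0,0,0.085],[0,0,-8.1,0,0,0,0.085]]]}}

```text
time_s: 14.35
ee_pos: [0.4574, -0.0713, 0.2146]
ee_rot: [2.385, -2.042, -0.004]
force: [0.5, 0.7, 0.1]
grip_width: 0.0851
finger_force: 0.0
```

```bash
python3 - <<'E'
from h import *
to(.5107,.302,.22,-81.9)
S=load('scene'); X=cloud(*S[1:]); z=X[...,2]; g=S[1]>0
m=g&(z>.02)&(z<.12)&(X[...,0]<.85)&(X[...,0]>.2)&(X[...,1]<0.06)&(X[...,1]>-.55)
n,L,st,_=cv2.connectedComponentsWithStats(m.astype(np.uint8))
for i in range(1,n):
    if st[i,4]>25: q=X[L==i]; print(np.percentile(q,2,0).round(3),np.percentile(q,98,0).round(3))
E
```

```text
pose [ 0.4574 -0.0713  0.2146] yaw -81.1 tilt [-0.003  0.    -1.   ] | turn z 0.77 then shift [-0.3621 -0.1054 -0.0054] J6 -1.88 w 0.0851 t 14.35
[ 0.202 -0.55   0.022] [ 0.278 -0.535  0.116]
[ 0.314 -0.347  0.023] [ 0.34  -0.315  0.091]
[ 0.414 -0.549  0.021] [ 0.566 -0.508  0.06 ]
[ 0.347 -0.216  0.021] [ 0.361 -0.202  0.046]
[ 0.624 -0.487  0.022] [ 0.716 -0.315  0.081]
[ 0.547 -0.008  0.049] [0.603 0.056 0.119]
[ 0.58  -0.262  0.025] [ 0.698 -0.144  0.034]
[ 0.836 -0.536  0.103] [ 0.85  -0.482  0.109]
[ 0.838 -0.416  0.082] [ 0.85  -0.362  0.089]
[ 0.838 -0.296  0.102] [ 0.85  -0.245  0.109]
[ 0.694 -0.033  0.021] [0.797 0.058 0.057]
```

Call:
{"api": "servo_tool", "payload": {"rows": [[[0,0,0.8,-0.036,-0.0105,0,0.085],[0,0,0,-0.036,-0.0105,0,0.085],[0,0,0,-0.036,-0.0105,0,0.085],[0,0,0,-0.036,-0.0105,0,0.085],[0,0,0,-0.036,-0.0105,0,0.085],[0,0,0,-0.036,-0.0105,0,0.085],[0,0,0,-0.036,-0.0105,0,0.085],[0,0,0,-0.036,-0.0105,0,0.085],[0,0,0,-0.036,-0.0105,0.02,0.085],[0,0,0,-0.036,-0.0105,0.02,0.085],[0,0,0,0,0,0.02,0.085],[0,0,0,0,0,0,0.085]]]}}

```text
time_s: 15.55
ee_pos: [0.5103, 0.299, 0.1508]
ee_rot: [2.361, -2.058, -0.005]
force: [0.8, 0.2, 0.0]
grip_width: 0.0851
finger_force: 0.0
```

```bash
cat >> h.py <<'E'
def discs(W,lo=.047,hi=.060,base=(.521,.2535),minpx=150):
    "height-sliced blobs over the case, circle centres"
    X=cloud(*W[1:]); z=X[...,2]; g=W[1]>0
    r=X[...,:2]-np.array(base); a=r@np.array([-.141,.99]); b=r@np.array([-.99,-.141])
    m=(g&(z>lo)&(z<hi)&(abs(a)<.112)&(abs(b)<.155))
    n,L,st,_=cv2.connectedComponentsWithStats(m.astype(np.uint8))
    for i in range(1,n):
        if st[i,4]<minpx: continue
        q=X[L==i]; mn,mx=np.percentile(q,.5,0),np.percentile(q,99.5,0); print(lo,st[i,4],'mid',((mn+mx)/2).round(4),'ext',(mx-mn).round(4))
E
python3 - <<'E'
from h import *
to(.5107,.302,.037,-81.9)
W=grab('wrist'); discs(W); discs(W,.07,.09); cv2.imwrite('pics/w4.png',cv2.resize(W[0],(800,600)))
E
```

```text
pose [0.5103 0.299  0.1508] yaw -82.1 tilt [-0.009 -0.005 -1.   ] | turn z -0.24 then shift [-0.0034 -0.0019  0.1138] J6 -1.18 w 0.0851 t 15.55
0.047 1555 mid [0.4406 0.1943 0.0536] ext [0.0374 0.0548 0.0125]
0.047 7459 mid [0.6298 0.2231 0.0518] ext [0.0535 0.0528 0.008 ]
0.047 3603 mid [0.5263 0.2092 0.0538] ext [0.0376 0.0377 0.0042]
0.047 6698 mid [0.5118 0.2999 0.0519] ext [0.0604 0.0609 0.0073]
0.047 3845 mid [0.4239 0.2882 0.0516] ext [0.0457 0.0455 0.008 ]
0.047 1418 mid [0.608  0.3163 0.0536] ext [0.0496 0.0478 0.0126]
0.07 8347 mid [0.4314 0.1937 0.0773] ext [0.0494 0.0489 0.0129]
0.07 5829 mid [0.6109 0.3201 0.077 ] ext [0.0492 0.0492 0.0128]
```

View pics/w4.png

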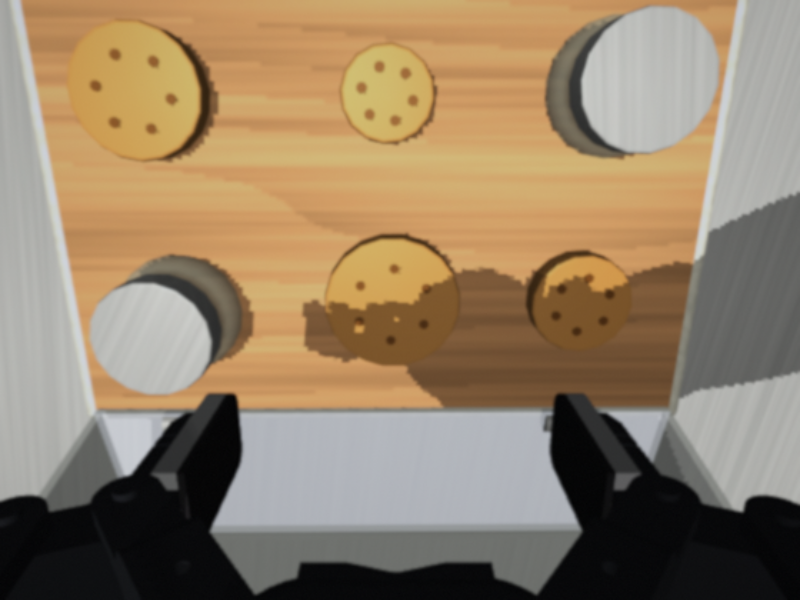

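The wrist view shows all six items where expected, with B1 at (393,300) centred between the fingers. I'll descend on B1.

Call:
{"api": "servo_tool", "payload": {"rows": [[[0,0,0,-0.002,-0.001,0.03,0.085],[0,0,0,0,0,0.03,0.085],[0,0,0,0,0,0.025,0.085],[0,0,0,0,0,0.015,0.085],[0,0,0,0,0,0.01,0.085],[0,0,0,0,0,0,0.085],[0,0,0,0,0,0,0.085]]]}}

```text
time_s: 16.3
ee_pos: [0.5149, 0.3015, 0.0475]
ee_rot: [-2.364, 2.066, -0.001]
force: [0.8, 1.3, 0.3]
grip_width: 0.085
finger_force: 0.0
```

```bash
python3 -c "
from h import *
to(.511,.301,.037,-81.9)"
```

```text
pose [0.5149 0.3015 0.0475] yaw -82.3 tilt [ 0.001  0.001 -1.   ] | turn z -0.4 then shift [-0.      0.004   0.0105] J6 -1.18 w 0.085 t 16.3
```

Call:
{"api": "servo_tool", "payload": {"rows": [[[0,0,0,0,0.004,0.005,0.085],[0,0,0,0,0,0.0055,0.085],[0,0,0,0,0,0,0.085],[0,0,0,0,0,0,0.05],[0,0,0,0,0,0,0.05],[0,0,0,0,0,0,0.05],[0,0,0,0,0,0,0.05]]]}}

```text
time_s: 17.0
ee_pos: [0.5108, 0.3015, 0.0366]
ee_rot: [-2.365, 2.065, -0.001]
force: [0.2, 0.0, 4.1]
grip_width: 0.0616
finger_force: 65.6
```

Call:
{"api": "servo_tool", "payload": {"rows": [[[0,0,0,0,0,-0.02,0.05],[0,0,0,0,0,-0.04,0.05],[0,0,0,0,0,-0.04,0.05],[0,0,0,0,0,-0.02,0.05],[0,0,0,0,0,0,0.05]]]}}

```text
time_s: 17.5
ee_pos: [0.5122, 0.3023, 0.1596]
ee_rot: [-2.361, 2.062, -0.004]
force: [-0.2, 0.9, -0.5]
grip_width: 0.0613
finger_force: 65.3
```

```bash
python3 -c "
from h import *
to(.638,-.205,.027,-81.9)"
```

```text
pose [0.5122 0.3023 0.1596] yaw -82.3 tilt [ 0.006  0.004 -1.   ] | turn z -0.36 then shift [ 0.5203 -0.0521  0.1315] J6 -1.17 w 0.0613 t 17.5
```

Call:
{"api": "servo_tool", "payload": {"rows": [[[0,0,-0.4,0.02,-0.002,0,0.05],[0,0,0,0.045,-0.0045,0,0.05],[0,0,0,0.045,-0.0045,0,0.05],[0,0,0,0.045,-0.0045,0,0.05],[0,0,0,0.045,-0.0045,0,0.05],[0,0,0,0.045,-0.0045,0,0.05],[0,0,0,0.045,-0.0045,0,0.05],[0,0,0,0.045,-0.0045,0,0.05],[0,0,0,0.045,-0.0045,0,0.05],[0,0,0,0.045,-0.0045,0,0.05],[0,0,0,0.045,-0.0045,0,0.05],[0,0,0,0.045,-0.0045,0,0.05]]]}}

```text
time_s: 18.7
ee_pos: [0.633, -0.203, 0.1533]
ee_rot: [2.372, -2.057, -0.005]
force: [1.1, 0.2, -0.8]
grip_width: 0.0618
finger_force: 65.3
```

Call:
{"api": "servo_tool", "payload": {"rows": [[[0,0,0,0,0,0.03,0.05],[0,0,0,0,0,0.03,0.05],[0,0,0,0,0,0.02,0.05],[0,0,0,0,0,0,0.05],[0,0,0,0,0,0,0.05]]]}}

```text
time_s: 19.2
ee_pos: [0.6329, -0.2012, 0.0743]
ee_rot: [2.373, -2.057, -0.005]
force: [0.2, 0.4, 0.5]
grip_width: 0.0615
finger_force: 65.3
```

```bash
python3 -c "
from h import *
to(.638,-.205,.027,-81.9)"
```

```text
pose [ 0.6329 -0.2012  0.0743] yaw -81.9 tilt [-0.003  0.001 -1.   ] | turn z 0.04 then shift [ 0.0046 -0.0046  0.0472] J6 -2.02 w 0.0615 t 19.2
```

Call:
{"api": "servo_tool", "payload": {"rows": [[[0,0,0,0.0045,-0.0045,0.015,0.05],[0,0,0,0,0,0.015,0.05],[0,0,0,0,0,0.008,0.05],[0,0,0,0,0,0.005,0.05],[0,0,0,0,0,0,0.05],[0,0,0,0,0,0,0.05],[0,0,0,0,0,0,0.05]]]}}

```text
time_s: 19.9
ee_pos: [0.6396, -0.2055, 0.0337]
ee_rot: [-2.373, 2.058, -0.002]
force: [0.2, -0.0, 0.1]
grip_width: 0.0621
finger_force: 65.3
```

Call:
{"api": "servo_tool", "payload": {"rows": [[[0,0,0,0,0.0015,0.003,0.05],[0,0,0,0,0,0.003,0.05],[0,0,0,0,0,0,0.05],[0,0,0,0,0,0,0.05]]]}}

```text
time_s: 20.3
ee_pos: [0.6373, -0.2055, 0.0267]
ee_rot: [2.373, -2.058, -0.0]
force: [-0.5, 0.0, -0.5]
grip_width: 0.0617
finger_force: 65.3
```

Call:
{"api": "servo_tool", "payload": {"rows": [[[0,0,0,0,0,0,0.085],[0,0,0,0,0,0,0.085],[0,0,0,0,0,0,0.085],[0,0,0,0,0,0,0.085],[0,0,0,0,0,-0.03,0.085],[0,0,0,0,0,-0.04,0.085],[0,0,0,0,0,-0.04,0.085],[0,0,0,0,0,-0.02,0.085],[0,0,0,0,0,0,0.085],[0,0,0,0,0,0,0.085]]]}}

```text
time_s: 21.3
ee_pos: [0.6376, -0.2055, 0.1569]
ee_rot: [-2.373, 2.058, -0.001]
force: [0.5, 0.5, 0.2]
grip_width: 0.0847
finger_force: 0.0
```

```bash
python3 - <<'E'
from h import *
to(.6293,.224,.13,-81.9)
for n in('scene','side','wrist'):
    M=grab(n); X=cloud(*M[1:]); z=X[...,2]
    m=(M[1]>0)&(z>.038)&(z<.05)&(np.hypot(X[...,0]-.638,X[...,1]+.205)<.06); q=X[m]
    if len(q)>30: mn,mx=np.percentile(q,.5,0),np.percentile(q,99.5,0); print(n,len(q),((mn+mx)/2).round(4),(mx-mn).round(4))
    m=(M[1]>0)&(z>.027)&(z<.034)&(np.hypot(X[...,0]-.638,X[...,1]+.205)<.075); q=X[m]
    if len(q)>30: mn,mx=np.percentile(q,.5,0),np.percentile(q,99.5,0); print(' tt',n,len(q),((mn+mx)/2).round(4),(mx-mn).round(4))
E
```

```text
pose [ 0.6376 -0.2055  0.1569] yaw -81.9 tilt [ 0.001 -0.    -1.   ] | turn z 0.04 then shift [-0.4264 -0.0523  0.0268] J6 -2.02 w 0.0847 t 21.3
scene 352 [ 0.6373 -0.2047  0.0435] [0.063  0.062  0.0101]
 tt scene 921 [ 0.6384 -0.2044  0.0305] [0.1257 0.1259 0.0067]
side 269 [ 0.6359 -0.2049  0.0437] [0.0616 0.064  0.011 ]
 tt side 667 [ 0.6363 -0.205   0.0305] [0.1254 0.1279 0.0067]
wrist 6098 [ 0.6385 -0.2066  0.0425] [0.0604 0.0609 0.0062]
 tt wrist 16891 [ 0.6385 -0.2073  0.0298] [0.1242 0.1245 0.0037]
```

B1 is centred within 1 mm. On to B2.

Call:
{"api": "servo_tool", "payload": {"rows": [[[0,0,0,-0.0426,-0.0052,0,0.08],[0,0,0,-0.0426,-0.0052,0,0.08],[0,0,0,-0.0426,-0.0052,0,0.08],[0,0,0,-0.0426,-0.0052,0,0.08],[0,0,0,-0.0426,-0.0052,0,0.08],[0,0,0,-0.0426,-0.0052,0,0.08],[0,0,0,-0.0426,-0.0052,0,0.08],[0,0,0,-0.0426,-0.0052,0,0.08],[0,0,0,-0.0426,-0.0052,0,0.08],[0,0,0,-0.0426,-0.0052,0,0.08],[0,0,0,0,0,0.03,0.08],[0,0,0,0,0,0.03,0.08]]]}}

```text
time_s: 22.65
ee_pos: [0.6283, 0.2258, 0.0954]
ee_rot: [-2.377, 2.054, -0.0]
force: [-0.1, -0.7, -0.9]
grip_width: 0.08
finger_force: 0.0
```

Call:
{"api": "servo_tool", "payload": {"rows": [[[0,0,0,0,0,0.02,0.08],[0,0,0,0,0,0,0.08],[0,0,0,0,0,0,0.08],[0,0,0,0,0,0,0.08]]]}}

```text
time_s: 23.05
ee_pos: [0.6295, 0.2237, 0.078]
ee_rot: [-2.372, 2.057, -0.001]
force: [-0.0, -0.0, -0.2]
grip_width: 0.08
finger_force: 0.0
```

```bash
python3 -c "
from h import *
to(.6293,.224,.039,-81.9)"
```

```text
pose [0.6295 0.2237 0.078 ] yaw -81.9 tilt [ 0.002  0.001 -1.   ] | turn z 0.02 then shift [-0.0004  0.0003  0.039 ] J6 -1.37 w 0.08 t 23.05
```

Call:
{"api": "servo_tool", "payload": {"rows": [[[0,0,0,0,0,0.015,0.08],[0,0,0,0,0,0.015,0.08],[0,0,0,0,0,0.009,0.08],[0,0,0,0,0,0,0.08],[0,0,0,0,0,0,0.08],[0,0,0,0,0,0,0.045],[0,0,0,0,0,0,0.045],[0,0,0,0,0,0,0.045],[0,0,0,0,0,0,0.045],[0,0,0,0,0,0,0.045]]]}}

```text
time_s: 24.05
ee_pos: [0.6298, 0.2239, 0.0395]
ee_rot: [-2.371, 2.056, -0.002]
force: [-0.0, -0.5, 5.7]
grip_width: 0.0536
finger_force: 63.6
```

Call:
{"api": "servo_tool", "payload": {"rows": [[[0,0,0,0,0,-0.02,0.045],[0,0,0,0,0,-0.04,0.045],[0,0,0,0,0,-0.04,0.045],[0,0,0,0,0,-0.02,0.045],[0,0,0,0,0,0,0.045],[0,0,0,0,0,0,0.045]]]}}

```text
time_s: 24.65
ee_pos: [0.6285, 0.2235, 0.1574]
ee_rot: [2.373, -2.058, -0.0]
force: [-0.3, -0.7, -1.9]
grip_width: 0.0533
finger_force: 63.0
```

```bash
python3 -c "
from h import *
to(.6375,-.205,.043,-81.9)"
```

```text
pose [0.6285 0.2235 0.1574] yaw -81.9 tilt [-0. -0. -1.] | turn z 0.04 then shift [0.4255 0.0514 0.1145] J6 -1.37 w 0.0533 t 24.65
```

Call:
{"api": "servo_tool", "payload": {"rows": [[[0,0,0,0.025,0.003,0,0.045],[0,0,0,0.044,0.0053,0,0.045],[0,0,0,0.0445,0.0054,0,0.045],[0,0,0,0.0445,0.0054,0,0.045],[0,0,0,0.0445,0.0054,0,0.045],[0,0,0,0.0445,0.0054,0,0.045],[0,0,0,0.0445,0.0054,0,0.045],[0,0,0,0.0445,0.0054,0,0.045],[0,0,0,0.0445,0.0054,0,0.045],[0,0,0,0.0445,0.0054,0,0.045],[0,0,0,0,0,0,0.045],[0,0,0,0,0,0.03,0.045]]]}}

```text
time_s: 25.85
ee_pos: [0.6393, -0.207, 0.1294]
ee_rot: [-2.368, 2.061, -0.007]
force: [0.7, 0.6, 0.1]
grip_width: 0.0536
finger_force: 63.1
```

Call:
{"api": "servo_tool", "payload": {"rows": [[[0,0,0,0,0,0.03,0.045],[0,0,0,0,0,0.03,0.045],[0,0,0,0,0,0,0.045],[0,0,0,0,0,0,0.045],[0,0,0,0,0,0,0.045],[0,0,0,0,0,0,0.045]]]}}

```text
time_s: 26.45
ee_pos: [0.6393, -0.2047, 0.0699]
ee_rot: [-2.373, 2.057, -0.005]
force: [0.0, -0.7, 0.5]
grip_width: 0.0533
finger_force: 63.1
```

```bash
python3 -c "
from h import *
to(.6375,-.205,.0435,-81.9)"
```

```text
pose [ 0.6393 -0.2047  0.0699] yaw -81.8 tilt [ 0.004 -0.001 -1.   ] | turn z 0.06 then shift [0.     0.0019 0.0264] J6 -2.02 w 0.0533 t 26.45
```

Call:
{"api": "servo_tool", "payload": {"rows": [[[0,0,0,0,0.0019,0.01,0.045],[0,0,0,0,0,0.01,0.045],[0,0,0,0,0,0.004,0.045],[0,0,0,0,0,0.002,0.045],[0,0,0,0,0,0,0.045],[0,0,0,0,0,0,0.045]]]}}

```text
time_s: 27.05
ee_pos: [0.6355, -0.2046, 0.0435]
ee_rot: [-2.373, 2.058, 0.0]
force: [-4.8, 1.0, 10.5]
grip_width: 0.0534
finger_force: 64.2
```

Call:
{"api": "servo_tool", "payload": {"rows": [[[0,0,0,0,0,-0.0008,0.045],[0,0,0,0,0,0,0.08],[0,0,0,0,0,0,0.08],[0,0,0,0,0,0,0.08],[0,0,0,0,0,0,0.08],[0,0,0,0,0,-0.03,0.08],[0,0,0,0,0,-0.04,0.08],[0,0,0,0,0,-0.04,0.07],[0,0,0,0,0,0,0.07],[0,0,0,0,0,0,0.07]]]}}

```text
time_s: 28.05
ee_pos: [0.637, -0.205, 0.1542]
ee_rot: [-2.372, 2.057, -0.005]
force: [-0.2, -0.1, -0.3]
grip_width: 0.0701
finger_force: 0.0
```

```bash
cat >> h.py <<'E'
def tower(top):
  for n in('scene','side','wrist'):
    M=grab(n); X=cloud(*M[1:]); z=X[...,2]
    m=(M[1]>0)&(z>top-.005)&(z<top+.008)&(np.hypot(X[...,0]-.638,X[...,1]+.205)<.06); q=X[m]
    if len(q)>30: mn,mx=np.percentile(q,.5,0),np.percentile(q,99.5,0); print(n,len(q),((mn+mx)/2).round(4),(mx-mn).round(4),'ztop',np.median(q[:,2]).round(4))
E
python3 - <<'E'
from h import *
tower(.058); to(.4225,.289,.15,-81.9)
E
```

```text
scene 270 [ 0.636  -0.2034  0.0576] [0.0538 0.0521 0.0088] ztop 0.0577
side 206 [ 0.6353 -0.2046  0.0587] [0.054  0.0549 0.0096] ztop 0.0584
wrist 5291 [ 0.637  -0.2061  0.0567] [0.0528 0.0533 0.0057] ztop 0.0578
pose [ 0.6349 -0.2044  0.1507] yaw -81.9 tilt [-0.003  0.001 -1.   ] | turn z 0.04 then shift [-0.5184  0.1407  0.0019] J6 -2.02 w 0.07 t 28.2
```

B2 is about 1 mm off B1. Now B3.

Call:
{"api": "servo_tool", "payload": {"rows": [[[0,0,0,-0.043,0.0118,0,0.07],[0,0,0,-0.0435,0.0118,0,0.07],[0,0,0,-0.0435,0.0118,0,0.07],[0,0,0,-0.0435,0.0118,0,0.07],[0,0,0,-0.0435,0.0118,0,0.07],[0,0,0,-0.0435,0.0118,0,0.07],[0,0,0,-0.0435,0.0118,0,0.07],[0,0,0,-0.0435,0.0118,0,0.07],[0,0,0,-0.0435,0.0118,0,0.07],[0,0,0,-0.0435,0.0118,0,0.07],[0,0,0,-0.0435,0.0118,0,0.07],[0,0,0,-0.0435,0.0118,0,0.07]]]}}

```text
time_s: 29.4
ee_pos: [0.4201, 0.2924, 0.1511]
ee_rot: [2.371, -2.056, -0.001]
force: [0.7, 0.8, -0.7]
grip_width: 0.0697
finger_force: 0.0
```

Call:
{"api": "servo_tool", "payload": {"rows": [[[0,0,0,0,0,0.03,0.07],[0,0,0,0,0,0.03,0.07],[0,0,0,0,0,0.01,0.07],[0,0,0,0,0,0,0.07],[0,0,0,0,0,0,0.07],[0,0,0,0,0,0,0.07]]]}}

```text
time_s: 30.0
ee_pos: [0.4231, 0.2918, 0.0839]
ee_rot: [-2.371, 2.058, -0.001]
force: [-0.1, 0.3, -0.3]
grip_width: 0.0702
finger_force: 0.0
```

```bash
python3 -c "
from h import *
to(.4225,.289,.0405,-81.9)"
```

```text
pose [0.4231 0.2918 0.0839] yaw -81.9 tilt [ 0.002  0.001 -1.   ] | turn z -0.01 then shift [0.0027 0.0011 0.0434] J6 -1.11 w 0.0702 t 30.0
```

Call:
{"api": "servo_tool", "payload": {"rows": [[[0,0,0,0.0027,0.001,0.015,0.07],[0,0,0,0,0,0.018,0.07],[0,0,0,0,0,0.0105,0.07],[0,0,0,0,0,0,0.07],[0,0,0,0,0,0,0.07],[0,0,0,0,0,0,0.037],[0,0,0,0,0,0,0.037],[0,0,0,0,0,0,0.037],[0,0,0,0,0,0,0.037],[0,0,0,0,0,0,0.037]]]}}

```text
time_s: 31.0
ee_pos: [0.4223, 0.2893, 0.0406]
ee_rot: [-2.372, 2.056, -0.001]
force: [-1.1, -0.3, 5.9]
grip_width: 0.0455
finger_force: 60.9
```

Call:
{"api": "servo_tool", "payload": {"rows": [[[0,0,0,0,0,-0.02,0.037],[0,0,0,0,0,-0.04,0.037],[0,0,0,0,0,-0.04,0.037],[0,0,0,0,0,-0.02,0.037],[0,0,0,0,0,0,0.037],[0,0,0,0,0,0,0.037]]]}}

```text
time_s: 31.6
ee_pos: [0.4214, 0.2887, 0.1592]
ee_rot: [-2.373, 2.058, -0.0]
force: [-0.3, 0.4, 0.5]
grip_width: 0.0454
finger_force: 61.4
```

```bash
python3 -c "
from h import *
to(.637,-.205,.060,-81.9)"
```

```text
pose [0.4214 0.2887 0.1592] yaw -81.9 tilt [ 0.001  0.001 -1.   ] | turn z 0.04 then shift [ 0.5192 -0.1438  0.0991] J6 -1.11 w 0.0454 t 31.6
```

Call:
{"api": "servo_tool", "payload": {"rows": [[[0,0,0,0.035,-0.01,0,0.037],[0,0,0,0.044,-0.0122,0,0.037],[0,0,0,0.044,-0.0122,0,0.037],[0,0,0,0.044,-0.0122,0,0.037],[0,0,0,0.044,-0.0122,0,0.037],[0,0,0,0.044,-0.0122,0,0.037],[0,0,0,0.044,-0.0122,0,0.037],[0,0,0,0.044,-0.0122,0,0.037],[0,0,0,0.044,-0.0122,0,0.037],[0,0,0,0.044,-0.0122,0,0.037],[0,0,0,0.044,-0.0122,0,0.037],[0,0,0,0.044,-0.0122,0,0.037]]]}}

```text
time_s: 32.8
ee_pos: [0.6368, -0.2061, 0.1562]
ee_rot: [2.372, -2.057, -0.006]
force: [1.2, 0.1, -0.0]
grip_width: 0.046
finger_force: 61.4
```

Call:
{"api": "servo_tool", "payload": {"rows": [[[0,0,0,0,0,0.03,0.037],[0,0,0,0,0,0.03,0.037],[0,0,0,0,0,0.015,0.037],[0,0,0,0,0,0,0.037],[0,0,0,0,0,0,0.037],[0,0,0,0,0,0,0.037]]]}}

```text
time_s: 33.4
ee_pos: [0.6382, -0.2047, 0.0849]
ee_rot: [-2.373, 2.058, -0.002]
force: [-0.1, 1.3, 0.3]
grip_width: 0.0455
finger_force: 61.4
```

```bash
python3 -c "
from h import *
to(.637,-.205,.059,-81.9)"
```

```text
pose [ 0.6382 -0.2047  0.0849] yaw -81.8 tilt [ 0.001 -0.    -1.   ] | turn z 0.05 then shift [0.0001 0.0013 0.0259] J6 -2.02 w 0.0455 t 33.4
```

Call:
{"api": "servo_tool", "payload": {"rows": [[[0,0,0,0,0.001,0.01,0.037],[0,0,0,0,0,0.01,0.037],[0,0,0,0,0,0.004,0.037],[0,0,0,0,0,0.0015,0.037],[0,0,0,0,0,0,0.037],[0,0,0,0,0,0,0.037]]]}}

```text
time_s: 34.0
ee_pos: [0.6366, -0.2048, 0.0587]
ee_rot: [-2.373, 2.058, -0.0]
force: [-1.1, 0.5, 2.2]
grip_width: 0.0458
finger_force: 61.4
```

Call:
{"api": "servo_tool", "payload": {"rows": [[[0,0,0,0,0,0,0.065],[0,0,0,0,0,0,0.065],[0,0,0,0,0,0,0.065],[0,0,0,0,0,0,0.065],[0,0,0,0,0,-0.02,0.065],[0,0,0,0,0,-0.04,0.065],[0,0,0,0,0,-0.035,0.065],[0,0,0,0,0,0,0.065],[0,0,0,0,0,0,0.065]]]}}

```text
time_s: 34.9
ee_pos: [0.6374, -0.2051, 0.1551]
ee_rot: [-2.373, 2.057, -0.005]
force: [-0.4, 0.3, -0.4]
grip_width: 0.0648
finger_force: 0.0
```

```bash
python3 - <<'E'
from h import *
tower(.072); to(.5258,.210,.15,-81.9); discs(load('side')); discs(load('side'),.076,.088)
E
```

```text
scene 201 [ 0.6374 -0.2022  0.0717] [0.0473 0.0462 0.0083] ztop 0.0718
side 150 [ 0.6357 -0.2034  0.0718] [0.044  0.0458 0.0089] ztop 0.072
wrist 4283 [ 0.6378 -0.2059  0.0706] [0.0453 0.0454 0.0058] ztop 0.0718
pose [ 0.6356 -0.2045  0.1518] yaw -81.9 tilt [-0.003  0.001 -1.   ] | turn z 0.04 then shift [-0.4258  0.0503  0.0026] J6 -2.02 w 0.0647 t 35.05
0.047 206 mid [0.5253 0.2099 0.0529] ext [0.0391 0.0368 0.011 ]
0.076 362 mid [0.4291 0.194  0.0815] ext [0.0503 0.05   0.0098]
0.076 387 mid [0.6099 0.3217 0.0812] ext [0.0506 0.0494 0.01  ]
```

Call:
{"api": "servo_tool", "payload": {"rows": [[[0,0,0,-0.0425,0.005,0,0.065],[0,0,0,-0.0426,0.005,0,0.065],[0,0,0,-0.0426,0.005,0,0.065],[0,0,0,-0.0426,0.005,0,0.065],[0,0,0,-0.0426,0.005,0,0.065],[0,0,0,-0.0426,0.005,0,0.065],[0,0,0,-0.0426,0.005,0,0.065],[0,0,0,-0.0426,0.005,0,0.065],[0,0,0,-0.0426,0.005,0,0.065],[0,0,0,-0.0426,0.005,0,0.065],[0,0,0,0,0,0,0.065],[0,0,0,0,0,0.03,0.065]]]}}

```text
time_s: 36.25
ee_pos: [0.5288, 0.212, 0.126]
ee_rot: [-2.372, 2.051, -0.005]
force: [0.3, -0.4, -0.1]
grip_width: 0.0648
finger_force: 0.0
```

Call:
{"api": "servo_tool", "payload": {"rows": [[[0,0,0,0,0,0.03,0.065],[0,0,0,0,0,0.01,0.065],[0,0,0,0,0,0,0.065],[0,0,0,0,0,0,0.065],[0,0,0,0,0,0,0.065]]]}}

```text
time_s: 36.75
ee_pos: [0.5281, 0.2098, 0.0851]
ee_rot: [-2.371, 2.057, -0.002]
force: [-0.6, 0.6, -0.2]
grip_width: 0.0648
finger_force: 0.0
```

```bash
python3 -c "
from h import *
to(.5258,.210,.042,-81.9)"
```

```text
pose [0.5281 0.2098 0.0851] yaw -81.9 tilt [ 0.003  0.001 -1.   ] | turn z 0.01 then shift [-0.0005  0.0023  0.0431] J6 -1.33 w 0.0648 t 36.75
```

Call:
{"api": "servo_tool", "payload": {"rows": [[[0,0,0,0,0.0015,0.015,0.065],[0,0,0,0,0,0.018,0.065],[0,0,0,0,0,0.01,0.065],[0,0,0,0,0,0,0.065],[0,0,0,0,0,0,0.065],[0,0,0,0,0,0,0.03],[0,0,0,0,0,0,0.03],[0,0,0,0,0,0,0.03],[0,0,0,0,0,0,0.03],[0,0,0,0,0,0,0.03]]]}}

```text
time_s: 37.75
ee_pos: [0.5263, 0.2099, 0.0421]
ee_rot: [-2.372, 2.057, -0.002]
force: [-0.3, -0.3, 6.4]
grip_width: 0.0375
finger_force: 60.3
```

Call:
{"api": "servo_tool", "payload": {"rows": [[[0,0,0,0,0,-0.02,0.03],[0,0,0,0,0,-0.04,0.03],[0,0,0,0,0,-0.04,0.03],[0,0,0,0,0,-0.02,0.03],[0,0,0,0,0,0,0.03],[0,0,0,0,0,0,0.03]]]}}

```text
time_s: 38.35
ee_pos: [0.5252, 0.2095, 0.1605]
ee_rot: [-2.373, 2.058, -0.0]
force: [-0.3, -0.2, -0.9]
grip_width: 0.0377
finger_force: 60.2
```

```bash
python3 -c "
from h import *
to(.637,-.205,.0745,-81.9)"
```

```text
pose [0.5252 0.2095 0.1605] yaw -81.9 tilt [ 0.  0. -1.] | turn z 0.04 then shift [ 0.4261 -0.0522  0.086 ] J6 -1.33 w 0.0377 t 38.35
```

Call:
{"api": "servo_tool", "payload": {"rows": [[[0,0,0,0.026,-0.0032,0,0.03],[0,0,0,0.04,-0.0049,0,0.03],[0,0,0,0.04,-0.0049,0,0.03],[0,0,0,0.04,-0.0049,0,0.03],[0,0,0,0.04,-0.0049,0,0.03],[0,0,0,0.04,-0.0049,0,0.03],[0,0,0,0.04,-0.0049,0,0.03],[0,0,0,0.04,-0.0049,0,0.03],[0,0,0,0.04,-0.0049,0,0.03],[0,0,0,0.04,-0.0049,0,0.03],[0,0,0,0.04,-0.0049,0,0.03],[0,0,0,0,0,0,0.03]]]}}

```text
time_s: 39.55
ee_pos: [0.6364, -0.21, 0.1568]
ee_rot: [2.365, -2.064, -0.004]
force: [0.9, -0.0, 0.8]
grip_width: 0.0374
finger_force: 60.2
```

Call:
{"api": "servo_tool", "payload": {"rows": [[[0,0,0,0,0,0.03,0.03],[0,0,0,0,0,0.03,0.03],[0,0,0,0,0,0,0.03],[0,0,0,0,0,0,0.03],[0,0,0,0,0,0,0.03]]]}}

```text
time_s: 40.05
ee_pos: [0.6381, -0.2046, 0.1018]
ee_rot: [-2.374, 2.057, -0.002]
force: [-0.7, 0.3, 0.5]
grip_width: 0.0373
finger_force: 60.2
```

```bash
python3 -c "
from h import *
to(.637,-.205,.0745,-81.9)"
```

```text
pose [ 0.6381 -0.2046  0.1018] yaw -81.8 tilt [ 0.002 -0.    -1.   ] | turn z 0.08 then shift [0.0003 0.0011 0.0273] J6 -2.02 w 0.0373 t 40.05
```

Call:
{"api": "servo_tool", "payload": {"rows": [[[0,0,0,0,0.0005,0.01,0.03],[0,0,0,0,0,0.01,0.03],[0,0,0,0,0,0.005,0.03],[0,0,0,0,0,0.002,0.03],[0,0,0,0,0,0,0.03],[0,0,0,0,0,0,0.03]]]}}

```text
time_s: 40.65
ee_pos: [0.6367, -0.2048, 0.0742]
ee_rot: [-2.373, 2.058, 0.0]
force: [-2.4, 1.1, 3.5]
grip_width: 0.0375
finger_force: 60.6
```

Call:
{"api": "servo_tool", "payload": {"rows": [[[0,0,0,0,0,0,0.06],[0,0,0,0,0,0,0.06],[0,0,0,0,0,0,0.06],[0,0,0,0,0,0,0.06],[0,0,0,0,0,-0.02,0.06],[0,0,0,0,0,-0.03,0.06],[0,0,0,0,0,-0.03,0.085],[0,0,0,0,0,0,0.085],[0,0,0,0,0,0,0.085]]]}}

```text
time_s: 41.55
ee_pos: [0.6374, -0.2051, 0.1546]
ee_rot: [-2.373, 2.058, -0.003]
force: [-0.3, 0.1, 0.1]
grip_width: 0.0852
finger_force: 0.0
```

```bash
python3 - <<'E'
from h import *
tower(.086)
for n in('scene','side'): discs(load(n),.076,.088)
to(.4295,.194,.15,-81.9)
S=load('scene'); a=S[0][195:345,120:330]
cv2.imwrite('pics/s5.png',cv2.resize(a,None,fx=3.8,fy=3.8,interpolation=cv2.INTER_CUBIC))
E
```

```text
scene 144 [ 0.6378 -0.203   0.0859] [0.0401 0.039  0.0089] ztop 0.0856
side 109 [ 0.6359 -0.2046  0.0858] [0.038  0.0394 0.009 ] ztop 0.086
wrist 3327 [ 0.6379 -0.206   0.0845] [0.0376 0.0378 0.0059] ztop 0.0858
0.076 220 mid [0.4307 0.1946 0.0811] ext [0.0506 0.0494 0.0101]
0.076 317 mid [0.6105 0.3218 0.0812] ext [0.0521 0.0492 0.0098]
0.076 359 mid [0.4289 0.1938 0.0817] ext [0.0503 0.0492 0.0091]
0.076 391 mid [0.6102 0.3216 0.0812] ext [0.0502 0.0494 0.01  ]
pose [ 0.6359 -0.2046  0.1519] yaw -81.9 tilt [-0.003  0.001 -1.   ] | turn z 0.04 then shift [-0.4237  0.1481  0.0029] J6 -2.02 w 0.0847 t 41.7
```

View pics/s5.png

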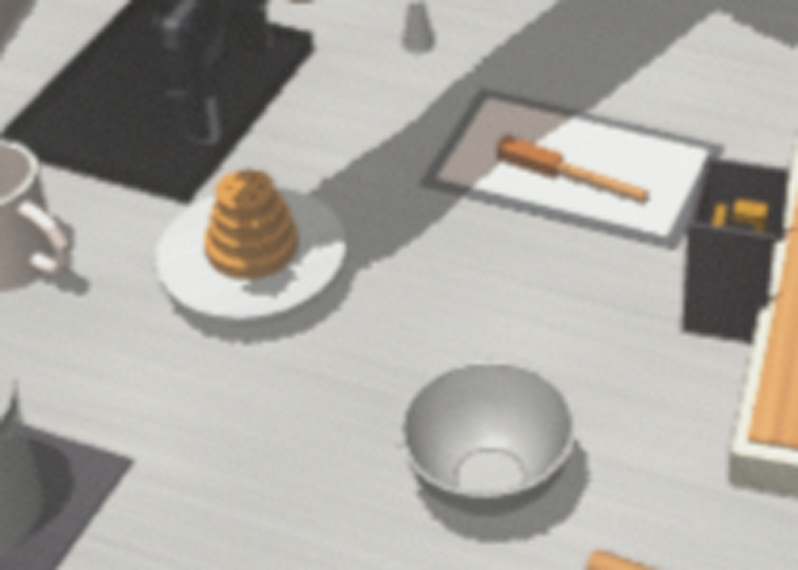

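Tower of four is neat at (250,225), and the dowel lies on the mat. Now the first jar.

Call:
{"api": "servo_tool", "payload": {"rows": [[[0,0,0,-0.0424,0.0148,0,0.085],[0,0,0,-0.0424,0.0148,0,0.085],[0,0,0,-0.0424,0.0148,0,0.085],[0,0,0,-0.0424,0.0148,0,0.085],[0,0,0,-0.0424,0.0148,0,0.085],[0,0,0,-0.0424,0.0148,0,0.085],[0,0,0,-0.0424,0.0148,0,0.085],[0,0,0,-0.0424,0.0148,0,0.085],[0,0,0,-0.0424,0.0148,0,0.085],[0,0,0,-0.0424,0.0148,0,0.085],[0,0,0,0,0,0,0.085],[0,0,0,0,0,0.03,0.085]]]}}

```text
time_s: 42.9
ee_pos: [0.4322, 0.1962, 0.1258]
ee_rot: [-2.373, 2.05, -0.005]
force: [1.0, 0.2, -0.5]
grip_width: 0.0848
finger_force: 0.0
```

Call:
{"api": "servo_tool", "payload": {"rows": [[[0,0,0,0,0,0.015,0.085],[0,0,0,0,0,0,0.085],[0,0,0,0,0,0,0.085],[0,0,0,0,0,0,0.085]]]}}

```text
time_s: 43.3
ee_pos: [0.431, 0.1937, 0.1093]
ee_rot: [-2.372, 2.058, -0.001]
force: [0.0, 0.4, 0.3]
grip_width: 0.0849
finger_force: 0.0
```

```bash
python3 -c "
from h import *
discs(grab('side'),.076,.088)
to(.4297,.194,.053,-81.9)"
```

```text
0.076 364 mid [0.4289 0.1937 0.0815] ext [0.0492 0.0497 0.0102]
0.076 382 mid [0.61   0.3215 0.0816] ext [0.0491 0.0487 0.0098]
pose [0.4312 0.1938 0.1095] yaw -81.9 tilt [ 0.002  0.001 -1.   ] | turn z -0.0 then shift [-0.0004  0.0015  0.0565] J6 -1.29 w 0.0846 t 43.35
```

Call:
{"api": "servo_tool", "payload": {"rows": [[[0,0,0,0,0.001,0.02,0.085],[0,0,0,0,0,0.02,0.085],[0,0,0,0,0,0.0165,0.085],[0,0,0,0,0,0,0.085],[0,0,0,0,0,0,0.085],[0,0,0,0,0,0,0.045],[0,0,0,0,0,0,0.045],[0,0,0,0,0,0,0.045],[0,0,0,0,0,0,0.045],[0,0,0,0,0,0,0.045]]]}}

```text
time_s: 44.35
ee_pos: [0.4303, 0.1942, 0.0535]
ee_rot: [-2.372, 2.057, -0.002]
force: [-0.8, -0.8, 5.7]
grip_width: 0.0498
finger_force: 61.4
```

Call:
{"api": "servo_tool", "payload": {"rows": [[[0,0,0,0,0,-0.02,0.045],[0,0,0,0,0,-0.04,0.045],[0,0,0,0,0,-0.03,0.045],[0,0,0,0,0,-0.02,0.045],[0,0,0,0,0,0,0.045],[0,0,0,0,0,0,0.045]]]}}

```text
time_s: 44.95
ee_pos: [0.4291, 0.1937, 0.1618]
ee_rot: [-2.373, 2.058, -0.0]
force: [-1.3, -0.5, -2.2]
grip_width: 0.0502
finger_force: 62.5
```

```bash
python3 -c "
from h import *
to(.4355,-.336,.019,-81.9)"
```

```text
pose [0.4291 0.1937 0.1618] yaw -81.9 tilt [ 0.  0. -1.] | turn z 0.04 then shift [0.5253 0.0683 0.1428] J6 -1.29 w 0.0502 t 44.95
```

Call:
{"api": "servo_tool", "payload": {"rows": [[[0,0,0,0.03,0.0038,0,0.045],[0,0,0,0.045,0.0059,0,0.045],[0,0,0,0.045,0.0059,0,0.045],[0,0,0,0.045,0.0059,0,0.045],[0,0,0,0.045,0.0059,0,0.045],[0,0,0,0.045,0.0059,0,0.045],[0,0,0,0.045,0.0059,0,0.045],[0,0,0,0.045,0.0059,0,0.045],[0,0,0,0.045,0.0059,0,0.045],[0,0,0,0.045,0.0059,0,0.045],[0,0,0,0.045,0.0059,0,0.045],[0,0,0,0.045,0.0059,0,0.045]]]}}

```text
time_s: 46.15
ee_pos: [0.4342, -0.3367, 0.1596]
ee_rot: [2.373, -2.058, -0.007]
force: [1.9, 0.1, -1.8]
grip_width: 0.0499
finger_force: 62.5
```

Call:
{"api": "servo_tool", "payload": {"rows": [[[0,0,0,0,0,0.03,0.045],[0,0,0,0,0,0.035,0.045],[0,0,0,0,0,0.03,0.045],[0,0,0,0,0,0.01,0.045],[0,0,0,0,0,0,0.045],[0,0,0,0,0,0,0.045],[0,0,0,0,0,0,0.045]]]}}

```text
time_s: 46.85
ee_pos: [0.4368, -0.3365, 0.0587]
ee_rot: [-2.374, 2.058, -0.005]
force: [-0.5, 0.7, -0.9]
grip_width: 0.0502
finger_force: 62.6
```

```bash
python3 -c "
from h import *
to(.4355,-.336,.0187,-81.9)"
```

```text
pose [ 0.4368 -0.3365  0.0587] yaw -81.8 tilt [ 0.003 -0.002 -1.   ] | turn z 0.06 then shift [-0.0007  0.0014  0.04  ] J6 -2.37 w 0.0502 t 46.85
```

Call:
{"api": "servo_tool", "payload": {"rows": [[[0,0,0,0,0,0.015,0.045],[0,0,0,0,0,0.015,0.045],[0,0,0,0,0,0.006,0.045],[0,0,0,0,0,0.003,0.045],[0,0,0,0,0,0,0.045],[0,0,0,0,0,0,0.045]]]}}

```text
time_s: 47.45
ee_pos: [0.4362, -0.3362, 0.019]
ee_rot: [-2.374, 2.058, -0.003]
force: [0.5, 0.6, -1.9]
grip_width: 0.0503
finger_force: 62.9
```

Call:
{"api": "servo_tool", "payload": {"rows": [[[0,0,0,0,0,0.0005,0.045],[0,0,0,0,0,0,0.08],[0,0,0,0,0,0,0.08],[0,0,0,0,0,0,0.08],[0,0,0,0,0,0,0.08],[0,0,0,0,0,-0.03,0.08],[0,0,0,0,0,-0.04,0.085],[0,0,0,0,0,-0.04,0.085],[0,0,0,0,0,-0.03,0.085],[0,0,0,-0.0418,-0.0177,0,0.085],[0,0,0,-0.0418,-0.0177,0,0.085],[0,0,0,-0.0418,-0.0177,0,0.085]]]}}

```text
time_s: 48.65
ee_pos: [0.4707, -0.2031, 0.1581]
ee_rot: [-2.371, 2.06, -0.002]
force: [0.7, 0.3, 0.6]
grip_width: 0.0851
finger_force: 0.0
```

Call:
{"api": "servo_tool", "payload": {"rows": [[[0,0,0,-0.0418,-0.0177,0,0.085],[0,0,0,-0.0418,-0.0177,0,0.085],[0,0,0,-0.0418,-0.0177,0,0.085],[0,0,0,-0.0418,-0.0177,0,0.085],[0,0,0,-0.0418,-0.0177,0,0.085],[0,0,0,-0.0418,-0.0177,0,0.085],[0,0,0,-0.0418,-0.0177,0,0.085],[0,0,0,-0.0418,-0.0177,0,0.085],[0,0,0,-0.0418,-0.0177,0,0.085],[0,0,0,-0.0418,-0.0177,0,0.085],[0,0,0,0,0,0,0.085],[0,0,0,0,0,0,0.085]]]}}

```text
time_s: 49.85
ee_pos: [0.586, 0.2359, 0.1568]
ee_rot: [2.375, -2.054, -0.0]
force: [0.1, -0.4, 0.2]
grip_width: 0.0852
finger_force: 0.0
```

```bash
python3 -c "
from h import *
M=grab('side');discs(M,.076,.088)
M=grab('scene');discs(M,.076,.088)
X=cloud(*M[1:]); z=X[...,2]; m=(M[1]>0)&(z>.04)&(z<.055)&(abs(X[...,0]-.48)<.1)&(abs(X[...,1]+.36)<.08); q=X[m]; print('jarA',np.percentile(q,1,0).round(3),np.percentile(q,99,0).round(3))
to(.6103,.3216,.053,-81.9)"
```

```text
0.076 384 mid [0.6103 0.3214 0.0813] ext [0.0499 0.0494 0.0101]
0.076 314 mid [0.6109 0.3219 0.0815] ext [0.0521 0.0491 0.0106]
jarA [ 0.411 -0.359  0.04 ] [ 0.462 -0.31   0.051]
pose [0.586  0.2339 0.1573] yaw -81.9 tilt [-0.001 -0.001 -1.   ] | turn z 0.0 then shift [-0.0835 -0.0365  0.1042] J6 -1.33 w 0.085 t 49.95
```

Call:
{"api": "servo_tool", "payload": {"rows": [[[0,0,0,-0.0418,-0.0182,0,0.085],[0,0,0,-0.0418,-0.0182,0,0.085],[0,0,0,0,0,0,0.085],[0,0,0,0,0,0.03,0.085],[0,0,0,0,0,0.015,0.085],[0,0,0,0,0,0,0.085],[0,0,0,0,0,0,0.085],[0,0,0,0,0,0,0.085]]]}}

```text
time_s: 50.75
ee_pos: [0.6117, 0.3221, 0.1145]
ee_rot: [-2.37, 2.058, -0.002]
force: [-0.0, -0.5, 1.1]
grip_width: 0.0851
finger_force: 0.0
```

```bash
python3 -c "
from h import *
to(.6103,.3216,.053,-81.9)"
```

```text
pose [0.6117 0.3221 0.1145] yaw -81.9 tilt [ 0.002  0.001 -1.   ] | turn z -0.03 then shift [0.0004 0.0016 0.0615] J6 -1.23 w 0.0851 t 50.75
```

Call:
{"api": "servo_tool", "payload": {"rows": [[[0,0,0,0,0.001,0.02,0.085],[0,0,0,0,0,0.02,0.085],[0,0,0,0,0,0.0205,0.085],[0,0,0,0,0,0,0.085],[0,0,0,0,0,0,0.085],[0,0,0,0,0,0,0.045],[0,0,0,0,0,0,0.045],[0,0,0,0,0,0,0.045],[0,0,0,0,0,0,0.045],[0,0,0,0,0,0,0.045]]]}}

```text
time_s: 51.75
ee_pos: [0.6108, 0.3232, 0.0542]
ee_rot: [-2.371, 2.056, -0.002]
force: [0.7, 1.1, 5.8]
grip_width: 0.0498
finger_force: 62.9
```

Call:
{"api": "servo_tool", "payload": {"rows": [[[0,0,0,0,0,-0.02,0.045],[0,0,0,0,0,-0.04,0.045],[0,0,0,0,0,-0.03,0.045],[0,0,0,0,0,-0.02,0.045],[0,0,0,0,0,0,0.045],[0,0,0,0,0,0,0.045]]]}}

```text
time_s: 52.35
ee_pos: [0.6094, 0.3225, 0.1615]
ee_rot: [2.373, -2.058, -0.0]
force: [-0.6, 0.1, -2.9]
grip_width: 0.0495
finger_force: 62.5
```

```bash
python3 -c "
from h import *
to(.5335,-.384,.019,-81.9)"
```

```text
pose [0.6094 0.3225 0.1615] yaw -81.9 tilt [-0. -0. -1.] | turn z 0.04 then shift [0.6887 0.1747 0.1426] J6 -1.23 w 0.0495 t 52.35
```

Call:
{"api": "servo_tool", "payload": {"rows": [[[0,0,0,0.03,0.0076,0,0.045],[0,0,0,0.044,0.0112,0,0.045],[0,0,0,0.044,0.0112,0,0.045],[0,0,0,0.044,0.0112,0,0.045],[0,0,0,0.044,0.0112,0,0.045],[0,0,0,0.044,0.0112,0,0.045],[0,0,0,0.044,0.0112,0,0.045],[0,0,0,0.044,0.0112,0,0.045],[0,0,0,0.044,0.0112,0,0.045],[0,0,0,0.044,0.0112,0,0.045],[0,0,0,0.044,0.0112,0,0.045],[0,0,0,0.044,0.0112,0,0.045]]]}}

```text
time_s: 53.55
ee_pos: [0.551, -0.206, 0.1594]
ee_rot: [2.372, -2.057, -0.007]
force: [1.0, 0.4, -1.9]
grip_width: 0.0498
finger_force: 62.5
```

Call:
{"api": "servo_tool", "payload": {"rows": [[[0,0,0,0.044,0.0112,0,0.045],[0,0,0,0.044,0.0112,0,0.045],[0,0,0,0.044,0.0112,0,0.045],[0,0,0,0.0427,0.01,0,0.045],[0,0,0,0,0,0,0.045],[0,0,0,0,0,0.03,0.045],[0,0,0,0,0,0.035,0.045],[0,0,0,0,0,0.03,0.045],[0,0,0,0,0,0,0.045],[0,0,0,0,0,0,0.045],[0,0,0,0,0,0,0.045]]]}}

```text
time_s: 54.65
ee_pos: [0.5355, -0.3842, 0.0686]
ee_rot: [-2.374, 2.058, -0.004]
force: [-0.3, -0.4, -1.1]
grip_width: 0.05
finger_force: 62.6
```

```bash
python3 -c "
from h import *
to(.5335,-.384,.0195,-81.9)"
```

```text
pose [ 0.5355 -0.3842  0.0686] yaw -81.8 tilt [ 0.002 -0.001 -1.   ] | turn z 0.06 then shift [-0.0006  0.0021  0.0491] J6 -2.34 w 0.05 t 54.65
```

Call:
{"api": "servo_tool", "payload": {"rows": [[[0,0,0,0,0.001,0.02,0.045],[0,0,0,0,0,0.018,0.045],[0,0,0,0,0,0.007,0.045],[0,0,0,0,0,0.003,0.045],[0,0,0,0,0,0,0.045],[0,0,0,0,0,0,0.045]]]}}

```text
time_s: 55.25
ee_pos: [0.5344, -0.3846, 0.0205]
ee_rot: [-2.373, 2.058, -0.004]
force: [1.3, -0.4, -1.8]
grip_width: 0.05
finger_force: 62.6
```

Call:
{"api": "servo_tool", "payload": {"rows": [[[0,0,0,0,0,0.001,0.045],[0,0,0,0,0,0,0.045],[0,0,0,0,0,0,0.07],[0,0,0,0,0,0,0.07],[0,0,0,0,0,0,0.07],[0,0,0,0,0,-0.02,0.07],[0,0,0,0,0,-0.04,0.07],[0,0,0,0,0,-0.05,0.07],[0,0,0,0,0,-0.05,0.07],[0,0,0,0,0,-0.05,0.07],[0,0,0,0,0,0,0.07],[0,0,0,0,0,0,0.07]]]}}

```text
time_s: 56.45
ee_pos: [0.5344, -0.3847, 0.2305]
ee_rot: [-2.373, 2.058, -0.007]
force: [-0.1, -0.5, -0.1]
grip_width: 0.0699
finger_force: 0.0
```

```bash
python3 - <<'E'
from h import *
print(bot.read_state()['ee_pos'],bot.read_state()['force'])
for n in('scene','side'):
    M=grab(n); X=cloud(*M[1:]); z=X[...,2]; g=M[1]>0
    m=g&(z>.04)&(z<.055)&(abs(X[...,0]-.485)<.1)&(abs(X[...,1]+.36)<.08)
    k,L,st,_=cv2.connectedComponentsWithStats(m.astype(np.uint8))
    for i in range(1,k):
        if st[i,4]>60: q=X[L==i]; mn,mx=np.percentile(q,1,0),np.percentile(q,99,0); print(n,((mn+mx)/2).round(4),(mx-mn).round(4))
    cv2.imwrite(f'pics/f_{n}.png',cv2.resize(M[0],(800,600),interpolation=cv2.INTER_CUBIC))
tower(.086)
M=load('scene'); X=cloud(*M[1:]); hsv=cv2.cvtColor(M[0],cv2.COLOR_BGR2HSV)
m=(hsv[...,1]>110)&(X[...,2]<.04)&(X[...,2]>0.002)&(X[...,0]>.38)&(X[...,0]<.52)&(X[...,1]>-.14)&(X[...,1]<.08); q=X[m]; print('dowel',q.min(0),q.max(0))
E
```

```text
[ 0.53440131 -0.38466921  0.2304652 ] [-0.10796957 -0.52582436 -0.08950399]
scene [ 0.4369 -0.3342  0.0461] [0.0494 0.0469 0.0109]
scene [ 0.5361 -0.3847  0.0456] [0.0491 0.0508 0.0108]
side [ 0.5342 -0.3859  0.046 ] [0.0488 0.0529 0.0115]
side [ 0.4352 -0.3355  0.0467] [0.0478 0.0488 0.0117]
scene 144 [ 0.6376 -0.2034  0.0856] [0.04   0.038  0.0087] ztop 0.0861
side 110 [ 0.6365 -0.2042  0.0863] [0.0384 0.04   0.0096] ztop 0.0861
dowel [ 0.45129188 -0.0921891   0.0090465 ] [0.47320701 0.02050555 0.02612269]
```

View pics/f_scene.png

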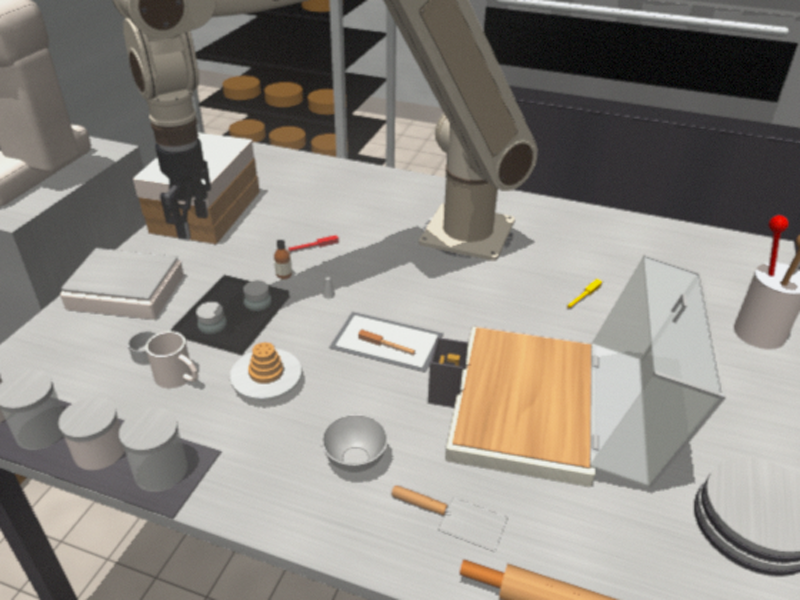

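The final view shows the tower at (265,362), the jars upright in the tray at (210,318) and (257,293), the dowel flat on the mat at (385,340), and the cover open. I'm handing the job in.

```bash
python3 -c "
from station import bot
print(bot.sign_off())"
```

```text
the job is handed in; nothing more can be done
None
```

I finished the job and handed it in at about 57 s: the cover is open, all four biscuits are stacked within about 2 mm of the turntable axis, both jars stand upright in the tray, and the dowel lies flat on the mat. The sign-off returned no verdict, so these results come from my last camera measurements.

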